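# Nip down a fixture strap with a hex key

## Robot

A 6-joint arm with a two-finger parallel gripper is mounted at the origin on a cart in front of the work surface, level with it; the furniture and walls round the work are solid. World frame = base frame: x ahead of the robot, y to its left, z up, the work surface at z = 0. Lengths are in m, angles in rad, forces in N, time in s.
With the tool pointing down it reaches from about 0.375 to 0.975 m from the base axis. Payload 3.8 kg.
Tool frame: the origin (TCP) lies midway between the tips of the shut fingers; the grasp point (between the pads) lies 19 mm behind it; z points along the fingers, y is the line along which they close (so a half turn about z gives the same grasp; the last joint's range is limited). The gripper opens to 85 mm and grips with 20 to 120 N. Pads are 22 mm wide; open, the fingers measure 114 mm over their backs; the gripper's body (76 mm by 85 mm) begins 54 mm behind the grasp point. The pads swing forward as they close: fully open they stand 13 mm farther back than shut.
Start: joints at [1.163, 0.264, 1.604, -0, 1.274, -0.037], TCP at [0.245, 0.629, 0.21] pointing down, gripper open.
Joint ranges: [-2.63, 2.63], [-0.94, 2.18], [0.31, 2.57], [-1.31, 4.45], [0, 2.66], [-2.55, 2.55]. Speed limits (rad/s): [2.57, 2.57, 3.14, 3.14, 3.14, 3.14].

## Interface

Orientations are given as a rotation vector (axis times angle).
In Python, from workcell import status, read_camera, workorder, masks_of gives the robot as it stands.
- The arm moves only by the tool drive_tool, never from a script. Its argument "rows" is a list of rows, each a list of 7 numbers: the turn, a rotation vector about the tool's x, y, z in degrees, then the shift along the tool's x, y, z in m, then the opening, from 0 (shut) to 1 (fully open). In form: [[ax, ay, az, tx, ty, tz, claw], ...]. A call has 1 to 8 rows; each row shifts and turns the commanded pose from where the row before left it, along the tool's axes as they then stand; what a row does not reach is not made up. A row lasts 1/12 s, in which the tool goes at most 41.7 mm and 7.16 degrees, less where a joint would pass 70% of its speed; a pose out of reach is approached as far as the arm can. A call is refused whole if a number of a shift passes 0.0417 or a number of a turn 7.16, either way. A call with a gripper value outside its range is refused whole. The fingers move at their own pace and stop on an object; "force" is the grip in N (left out, the last holds). Time passes only in rows, so rows that do not move let the fingers close. It gives the time, the measured TCP pose, the force, the opening and the grip force at its end, in the units of the state.
- status.read_state(): the state, without advancing time (a new reading comes with each control period).
- read_camera(name): name is "side" or "top"; returns a dict with "color" (420x560x3 uint8, red, green, blue), "intrinsics" (3x3 intrinsics, pixels), "D" ([k1, k2, p1, p2, k3] as OpenCV has them; the pictures are not rectified), "world_from_camera" (4x4, takes a point from camera to world coordinates). Camera axes: x right, y up, looking along -z (the intrinsics and any distortion apply to the point x, -y, -z); pixel columns grow to the right and rows downward; lengths in m; the calibration is good to about 2 mm. A picture is of the moment at which its call begins. There is no depth.
- workorder.finish_job(): hands the job in; it is judged then, once.
Trained networks look in a picture, given as the dict that the camera call returned (one of the last four; its "shot" number tells which), for a name from the list of things; names that differ only in an ending like _2 or _b are one class to them, and where a whole thing is asked for, a point or a joint stands for the part that bears it (a point fixed in the world has none). Each returns a list of dicts, best first, with "score" (0 to 1); they miss things now and then, are a little off and sometimes report something else, mostly with a low value. They report only what shows in the picture. A call takes as long as a camera call. They do not tell look-alikes from the thing itself.
- masks_of(picture, name): "mask" (420x560 bool, what is visible of it) and "bbox" ([left, top, right, bottom] in pixels, round what is visible of it).
The state is a dict: "time": time; "q": joint angles; "joint_vel": joint speeds; "joint_torque": joint torques, N m; "tool_pos": TCP position; "tcp_rot": TCP orientation; "wrist_force": force on the tool from outside, world axes, zero at the start; "torque": the same for the moment, N m; "width": opening from 0.0 (shut) to 1.0 (fully open); "grip_force": force on a finger pad.
Only numpy, scipy, OpenCV 4.12 (cv2) and the standard library are available. Lean on these libraries where they do the work, as an engineer would, in place of code of your own. Each camera call takes 0.05 s, during which the arm holds its last target. There are 200 camera calls.

## Task

Take the thicker of the two hex keys out of the wooden stand, feel for the sunken hexagon socket of the screw in the flange fixture's strap without pressing hard, and with the key turn the screw clockwise, regrasping as needed, until the strap holds the flange firmly; do not force it beyond that. Then draw the key out and put it back upright in its own hole in the stand.

Things in the scene. Friction and masses are not known exactly. Their poses are not given: they have to be found in the camera images.
- hex_key: The thicker hex key, 0.36 to 0.6 kg: steel shank 19 mm across flats, 80 mm long, black square grip 34 x 34 mm on top, 42 mm tall (80 to 122 mm above the tip). Upright in its stand. Origin at the tip; z up the shank; x, y square to the grip's faces (within 0.5 rad of the stand's); two corners of the hexagon lie on x. The lowest 4 mm taper to 13 mm across flats and help to centre it.
- small_key: The thinner hex key, to be left alone: 10 mm across flats, black square grip 24 mm wide and 34 mm tall, its top 120 mm over the bench; origin at its tip, z up the shank. It stands in the other hole of the stand, 72 mm from the thicker key.
- key_stand: Wooden block, fixed on the bench, 56 x 136 x 55 mm (x, y, z), origin at the centre of its underside, with two upright round holes 45 mm deep. The hole at y = -36 mm is 24.5 mm wide (thicker key, its tip 10 mm over the bench), the one at y = +36 mm is 13.5 mm wide (thinner key).
- key_stand_hole0 (a point): Centre of the mouth of the thicker key's hole, on the stand's top face, 55 mm over the bench; the hole goes 45 mm straight down.
- fixture: Dark steel flange fixture bolted to the bench: plate 215 x 158 x 12 mm, origin on the bench under it, x toward the clamp. The flange lies at x = -50 mm between four dowels; a steel strap 118 x 54 x 38 mm reaches over its rim from the +x side, its clamp screw at x = +36 mm, y = 0, its top under 72 mm. Two guide pins at x = 79 mm stand 76 mm over the bench, the tallest part.
- socket (a point): On the screw's axis at the mouth of the 37 mm counterbore in the strap's top; sinks with the strap, does not turn with the screw. The screw's face lies 8 mm below it, its hexagon socket is 20 mm across flats, 21 mm deep (floor 29 mm below). Its angle is not measured: rest the key on it with about 5 N (over 40 N harms it) and turn; every 60 degrees it drops in, given 6 degrees either way.
- strap (a joint): Travel of the strap downward, m, 0 = raised. Turned clockwise from above, the screw lowers it 1 mm per rad, by 2.6 to 3.6 mm; it starts at 3.4 to 4.4 mm. It drags with 0.1 to 0.25 N m. The strap meets the flange at 6.85 mm and comes up solid at 7.0 mm, where the torque climbs within 0.1 rad: 0.3 to 0.5 N m holds firmly, over 0.8 N m damages the socket. It stays tight when the key leaves.
- flange: Bright two-bolt flange, 92 x 116 x 10 mm, lying loose in the fixture's nest under the nose of the strap; origin at the centre of its underside.
There are look-alikes about, which are no part of the job. Leave any yellow look-alike of the hex_key alone.

How it is judged:
By the outcome, as a careful person would: the job done as asked, in the order asked, and still so for the second after the job is handed in, with the robot touching nothing.
It also fails if it takes over 72 s, if anything falls off the work surface, if the arm or the gripper's body presses on something with over 40 N, if the wrist force passes 120 N, or if a joint passes its speed limit or range.

## Working session

There is one attempt and no reset: what is moved stays moved. The work goes in short steps, Python scripts to look and compute and a tool call to move; the robot and the scene stay as the last step left them, time stands still between calls to the robot, and variables do not carry over. Pictures are saved under pics/ and viewed, at most 10 in all, crops included, and the job is handed in when it is done.

Besides the shell and the picture viewer there is one more tool, called by a JSON object that holds its "op" and its "data", one argument or row to a line. drive_tool: Moves the arm, as the interface text tells. Its arguments: {"type":"object","properties":{"rows":{"type":"array"},"force":{"type":"number"}},"required":["rows"]}

```bash
mkdir -p pics; ls; python3 - <<'E'
from workcell import status, read_camera, masks_of
import cv2, numpy as np
print(status.read_state())
ims=[]
for n in ("top","side"):
    p=read_camera(n); np.save(f"pics/{n}0.npy",p,allow_pickle=True)
    cv2.imwrite(f"pics/{n}0.png",p["color"][:,:,::-1])
    print(n,p["intrinsics"].tolist(),p["D"],np.round(p["world_from_camera"],4).tolist())
    for o in ("hex_key","small_key","key_stand","fixture","strap","flange"):
        print(o,[(round(float(m["score"]),2),[int(v) for v in m["bbox"]]) for m in masks_of(p,o)])
E
```

```text
pics
{'time': 0.0, 'q': array([ 1.16306044e+00,  2.64761639e-01,  1.60538016e+00, -4.82206271e-07,
        1.27369926e+00, -3.68673435e-02]), 'joint_vel': array([ 0.0003855 ,  0.000957  ,  0.00092158, -0.00029594, -0.00042167,
       -0.00054937]), 'joint_torque': array([ 1.72998880e-03, -5.15129578e+01, -3.67305958e+01,  9.75316084e-05,
        1.30109995e-02,  6.77288114e-06]), 'tool_pos': array([0.24430774, 0.62839708, 0.20835304]), 'tcp_rot': array([-0.57913417, -3.08724546,  0.00344449]), 'wrist_force': array([0.68166963, 0.69664999, 0.85349909]), 'torque': array([0.00251728, 0.05824333, 0.00568428]), 'grip_force': 0.0, 'width': 1.002494789217948}
top [[507.62197852557716, 0.0, 270.3333794346064], [0.0, 507.62197852557716, 207.6267689131833], [0.0, 0.0, 1.0]] [-0.00034906  0.          0.          0.          0.        ] [[0.0053, 0.9831, -0.1832, 0.3146], [-0.9999, 0.0079, 0.0136, -0.1604], [0.0148, 0.1831, 0.983, 1.1717], [0.0, 0.0, 0.0, 1.0]]
hex_key [(0.85, [254, 281, 277, 303]), (0.73, [378, 102, 402, 131]), (0.48, [192, 211, 238, 251])]
small_key [(0.62, [290, 209, 301, 221])]
key_stand [(0.89, [279, 203, 340, 238]), (0.36, [207, 161, 244, 216])]
fixture [(0.95, [176, 160, 266, 265])]
strap [(0.56, [209, 165, 245, 216])]
flange [(0.63, [192, 211, 240, 251])]
side [[383.9570613827584, 0.0, 277.9525289437823], [0.0, 383.9570613827584, 210.80640396423598], [0.0, 0.0, 1.0]] [0.03432851 0.         0.         0.         0.        ] [[-0.2801, -0.6618, 0.6954, 1.1168], [0.9599, -0.2002, 0.1961, -0.035], [0.0094, 0.7224, 0.6914, 0.6642], [0.0, 0.0, 0.0, 1.0]]
hex_key [(0.77, [225, 176, 246, 206]), (0.63, [112, 235, 145, 278])]
small_key [(0.48, [262, 180, 275, 208]), (0.2, [225, 198, 283, 234])]
key_stand [(0.88, [225, 196, 284, 233])]
fixture [(0.75, [287, 204, 380, 288])]
strap []
flange [(0.71, [321, 215, 370, 244])]
```

```bash
python3 - <<'E'
import cv2,numpy as np
t=cv2.imread("pics/top0.png"); s=cv2.imread("pics/side0.png")
a=cv2.resize(t[90:320,165:420],None,fx=3,fy=3,interpolation=cv2.INTER_CUBIC)[:600]
b=cv2.resize(t[155:270,170:350],None,fx=4.4,fy=4.4,interpolation=cv2.INTER_CUBIC)
c=cv2.resize(s[160:300,215:395],None,fx=4.2,fy=4.2,interpolation=cv2.INTER_CUBIC)
cv2.imwrite("pics/a.png",s);cv2.imwrite("pics/b.png",b);cv2.imwrite("pics/c.png",c)
E
```

```text
(no output)
```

View pics/top0.png

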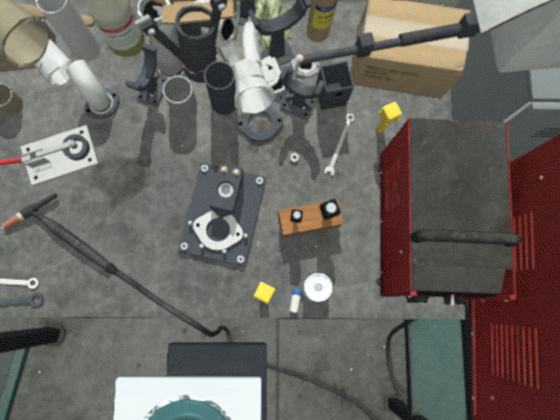

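View pics/b.png

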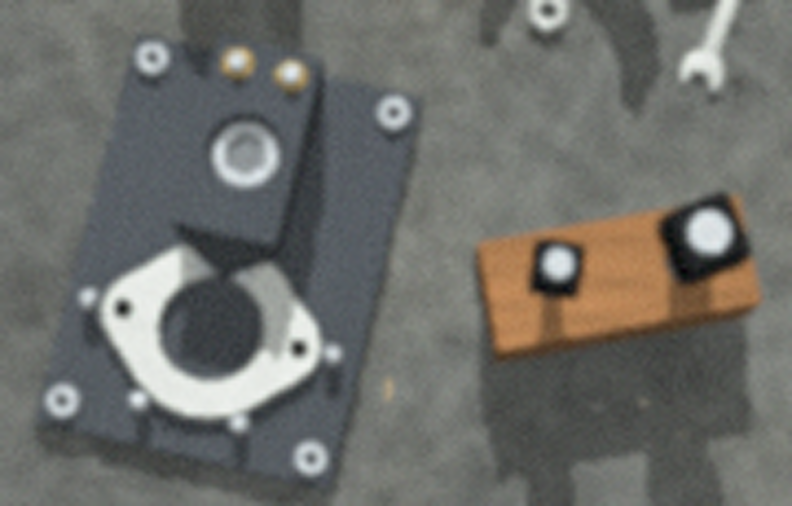

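View pics/c.png

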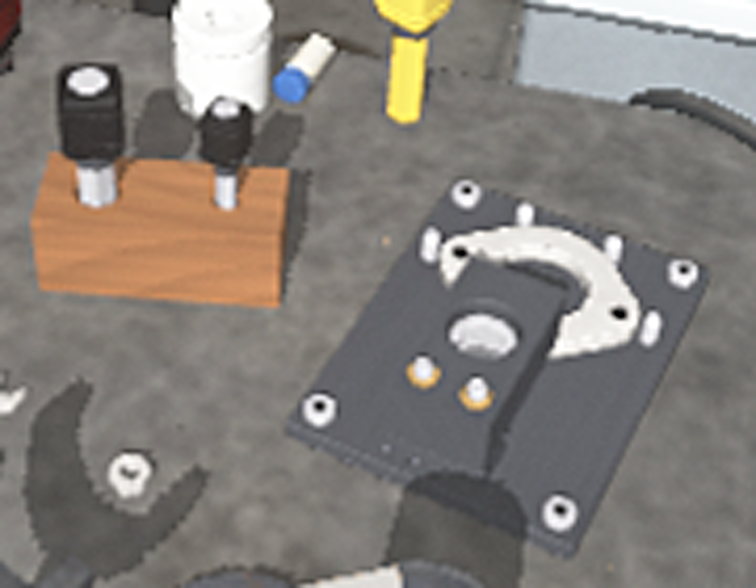

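The top view shows the fixture around (222,212), with its socket at about (226,189), and the stand at (310,217). There are four hex-key candidates: the black grip in the stand at (331,208), the yellow ones at (264,292) and (388,115), and a false hit on the flange at (215,231). The key I want is the black one at (331,208). It is larger than the other key in the stand, at (297,215), and the enlarged crops confirm it is in the stand and isn't yellow.

```bash
cat > h.py <<'E'
import numpy as np, cv2
def ray(p,uv):
    K=np.array(p["intrinsics"]);D=np.array(p["D"]);T=np.array(p["world_from_camera"])
    x,y=cv2.undistortPoints(np.array([[uv]],float),K,D)[0,0]
    d=T[:3,:3]@np.array([x,-y,-1.]); return T[:3,3],d
def atz(p,uv,z):
    o,d=ray(p,uv); return o+d*(z-o[2])/d[2]
def proj(p,X):
    T=np.linalg.inv(np.array(p["world_from_camera"])); c=(T[:3,:3]@np.array(X).T).T+T[:3,3]
    c=np.atleast_2d(c)*[1,-1,-1]
    return cv2.projectPoints(c,np.zeros(3),np.zeros(3),np.array(p["intrinsics"]),np.array(p["D"]))[0][:,0]
def tri(p,uv,p2,uv2):
    o,d=ray(p,uv);o2,d2=ray(p2,uv2);s=np.linalg.lstsq(np.c_[d,-d2],o2-o,rcond=None)[0]
    a,b=o+d*s[0],o2+d2*s[1]; return (a+b)/2,np.linalg.norm(a-b)
E
python3 - <<'E'
from h import *
P={n:np.load(f"pics/{n}0.npy",allow_pickle=True).item() for n in("top","side")}
def cb(p,uv,r=5,q=None):
    g=p["color"].astype(float).min(2);u,v=map(round,uv);w=g[v-r:v+r+1,u-r:u+r+1]
    w=np.clip(w-(w.max()*0.55+np.median(w)*0.0),0,None);yy,xx=np.mgrid[v-r:v+r+1,u-r:u+r+1]
    return np.array([(w*xx).sum(),(w*yy).sum()])/w.sum()
B=lambda u,v:((u+.5)/4.4-.5+170,(v+.5)/4.4-.5+155)
C=lambda u,v:((u+.5)/4.2-.5+215,(v+.5)/4.2-.5+160)
L={"key":((709,232),(90,80),5,.132),"small":((559,264),(227,106),4,.12),
"pinL":((238,62),(477,388),3,.076),"pinR":((291,73),(424,367),3,.076),
"b1":((152,57),(560,512),4,.016),"b2":((394,112),(319,409),4,.016),"b3":((62,400),(683,272),4,.016),"b4":((311,458),(466,193),4,.016),
"ring":((246,152),(484,335),8,.068)}
W={}
for n,(a,b,r,z) in L.items():
    ta=cb(P["top"],B(*a),r) ; sb=cb(P["side"],C(*b),r)
    X,e=tri(P["top"],ta,P["side"],sb)
    W[n]=X
    print(n,ta.round(1),sb.round(1),"tri",X.round(4),round(e,4),"top@z",atz(P["top"],ta,z)[:2].round(4),"side@z",atz(P["side"],sb,z)[:2].round(4))
c=[atz(P["top"],cb(P["top"],B(*L[k][0]),4),.016) for k in("b1","b2","b3","b4")]
c=np.array(c);print("centre",c.mean(0));ax=(c[0]+c[1]-c[2]-c[3]);ax/=np.linalg.norm(ax);print("ax",ax,np.arctan2(ax[1],ax[0]),"socket",c.mean(0)+.036*ax, "pins",c.mean(0)+.079*ax)
E
```

```text
key [330.8 207.2] [235.5 178.8] tri [ 0.5106 -0.3022  0.1316] 0.0025 top@z [ 0.5102 -0.301 ] side@z [ 0.5112 -0.3033]
small [296.5 214.4] [268.9 183.1] tri [ 0.4959 -0.2306  0.1252] 0.0017 top@z [ 0.4966 -0.2301] side@z [ 0.49   -0.2334]
pinL [223.3 168.1] [328.2 252.4] tri [ 0.6083 -0.0715  0.0729] 0.0025 top@z [ 0.6073 -0.0705] side@z [ 0.6113 -0.0726]
pinR [235.6 170.9] [315.3 247.4] tri [ 0.6024 -0.0991  0.0722] 0.0025 top@z [ 0.6012 -0.098 ] side@z [ 0.6058 -0.0999]
b1 [204.1 167.6] [347.7 282.1] tri [ 0.6247 -0.0218  0.0148] 0.0028 top@z [ 0.6243 -0.0205] side@z [ 0.6259 -0.0232]
b2 [259.1 179.9] [290.6 257.3] tri [ 0.5961 -0.1509  0.0151] 0.0022 top@z [ 0.5956 -0.1498] side@z [ 0.5969 -0.1518]
b3 [183.8 245.5] [377.1 224.9] tri [0.4408 0.0194 0.0138] 0.0025 top@z [0.4405 0.0204] side@z [0.4434 0.018 ]
b4 [240.1 258.6] [325.6 206.1] tri [ 0.412  -0.1097  0.0138] 0.0027 top@z [ 0.4116 -0.1084] side@z [ 0.4146 -0.1107]
ring [225.4 191.5] [329.7 239. ] tri [ 0.5581 -0.0762  0.058 ] 0.0027 top@z [ 0.5558 -0.0756] side@z [ 0.5676 -0.0768]
centre [ 0.5180088  -0.06458679  0.016     ]
ax [ 0.97587264 -0.21834053  0.        ] -0.22011364437514094 socket [ 0.55314021 -0.07244705  0.016     ] pins [ 0.59510273 -0.08183569  0.016     ]
```

```bash
python3 - <<'E'
from h import *
from scipy.optimize import minimize
P={n:np.load(f"pics/{n}0.npy",allow_pickle=True).item() for n in("top","side")}
t,s=P["top"],P["side"]
# grip yaw/centre from silhouettes
def sil(p,X,S=8,win=None):
    uv=(proj(p,X)-[win[0],win[1]]+.5)*S-.5
    m=np.zeros((win[3]*S,win[2]*S),np.uint8);cv2.fillConvexPoly(m,cv2.convexHull(uv.astype(np.float32)).round().astype(np.int32),1)
    return cv2.resize(m.astype(np.float32),(win[2],win[3]),interpolation=cv2.INTER_AREA)
win={"top":(318,196,26,24),"side":(224,170,24,30)}
def obs(n):
    a=win[n];c=P[n]["color"][a[1]:a[1]+a[3],a[0]:a[0]+a[2]].astype(float)
    return c
def box(x,y,yaw,z0,z1,h):
    R=np.array([[np.cos(yaw),-np.sin(yaw)],[np.sin(yaw),np.cos(yaw)]])
    c=(R@(np.array([[1,1],[1,-1],[-1,-1],[-1,1]]).T*h)).T+[x,y]
    return np.vstack([np.c_[c,np.full(4,z)] for z in(z0,z1)])
from workcell import masks_of
for n in("top",):
    c=obs(n); dark=(c.max(2)<75).astype(np.float32); disc=((c.min(2)>110)).astype(np.float32)
    o=np.clip(dark+disc,0,1); 
    best=[]
    for yaw in np.arange(-.4,1.0,.04):
        f=lambda v:np.abs(sil(P[n],box(v[0],v[1],yaw,.090,.132,.017),8,win[n])-o).sum()
        r=minimize(f,[.511,-.302],method="Nelder-Mead",options=dict(initial_simplex=[[.511,-.302],[.514,-.302],[.511,-.299]]));best.append((round(r.fun,1),round(yaw,2),r.x.round(4).tolist()))
    print(n,sorted(best)[:6])
    print(o.astype(int).sum())
# overlay
S0=np.array([.5628,-.0757]);an=np.linspace(0,2*np.pi,60)
def show(p,ctr,dy,k,w,name):
    u,v=ctr;c=cv2.resize(p["color"][v-w:v+w,u-w:u+w,::-1],None,fx=k,fy=k,interpolation=cv2.INTER_CUBIC)
    for z,r,col in((.068,.0185,(0,0,255)),(.060,.0105,(0,255,0))):
        X=np.c_[S0[0]+r*np.cos(an),S0[1]+dy+r*np.sin(an),np.full(60,z)]
        q=((proj(p,X)-[u-w,v-w]+.5)*k-.5).round().astype(int)
        cv2.polylines(c,[q.reshape(-1,1,2)],True,col,1)
    return c
i=np.hstack([show(t,(226,190),.0012,10,20,""),show(s,(330,240),-.0012,10,20,"")])
cv2.imwrite("pics/d.png",i)
E
```

```text
top [(np.float64(194.5), np.float64(0.16), [0.5167, -0.2997]), (np.float64(194.8), np.float64(0.08), [0.5174, -0.2996]), (np.float64(195.2), np.float64(0.12), [0.5164, -0.3001]), (np.float64(195.6), np.float64(0.04), [0.5172, -0.2998]), (np.float64(195.8), np.float64(0.2), [0.5164, -0.2996]), (np.float64(197.2), np.float64(-0.0), [0.5172, -0.3006])]
394
```

View pics/d.png

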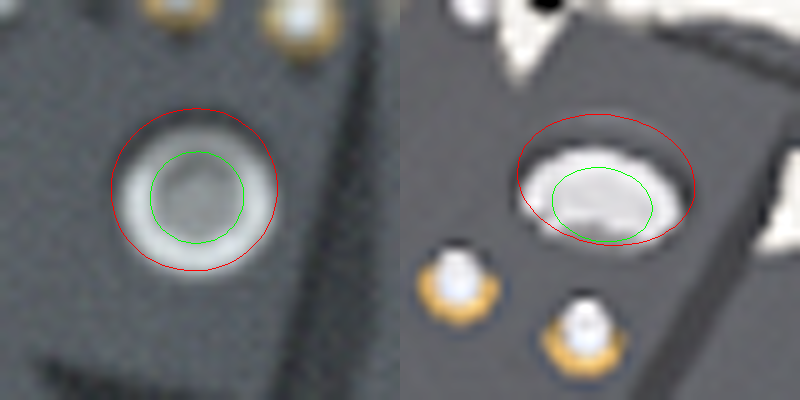

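```bash
python3 - <<'E'
from h import *
from scipy.optimize import minimize
P={n:np.load(f"pics/{n}0.npy",allow_pickle=True).item() for n in("top","side")}
t,s=P["top"],P["side"]
print(tri(t,(225.35,188.9),s,(329.75,238.65)))
win=(318,196,26,24)
c=t["color"][196:220,318:344].astype(float);g=c.max(2)
print(g.astype(int)[::2])
def box(x,y,yaw,h=.017):
    R=np.array([[np.cos(yaw),-np.sin(yaw)],[np.sin(yaw),np.cos(yaw)]])
    q=(R@(np.array([[1,1],[1,-1],[-1,-1],[-1,1]]).T*h)).T+[x,y]
    return np.vstack([np.c_[q,np.full(4,z)] for z in(.09,.132)])
def sil(X,S=8):
    uv=(proj(t,X)-[win[0],win[1]]+.5)*S-.5
    m=np.zeros((win[3]*S,win[2]*S),np.uint8);cv2.fillConvexPoly(m,cv2.convexHull(uv.astype(np.float32)).round().astype(np.int32),1)
    return cv2.GaussianBlur(cv2.resize(m.astype(np.float32),(win[2],win[3]),interpolation=cv2.INTER_AREA),(3,3),.6)
yy,xx=np.mgrid[0:24,0:26];wt=(np.hypot(xx+318-330.8,yy+196-207.2)>5.5)&(np.hypot(xx+318-330.8,yy+196-208.2)<11.5)
o=1-np.clip((g-30)/55,0,1)
b=[]
for yaw in np.arange(-.4,1.17,.04):
    f=lambda v:(np.abs(sil(box(v[0],v[1],yaw))-o)*wt).sum()
    r=minimize(f,[.511,-.302],method="Nelder-Mead",options=dict(initial_simplex=[[.511,-.302],[.514,-.302],[.511,-.299]]));b.append((round(r.fun,1),round(yaw,2),r.x.round(4).tolist()))
print(sorted(b)[:8])
E
```

```text
(array([ 0.56280157, -0.07618674,  0.06412192]), np.float64(0.002116822215806309))
[[129 131 121 122 121 124 122 120 120 122 123 126 123 131 127 126 122 115
  120 114 120 126 118 115 115 114]
 [124 126 128 124 123 124 126 121 123 127 129 122 120 117 107  99  99 111
  122 124 117 118 111 114 113 116]
 [127 127 132 133 128 128 124 123 118 115  95  79  66  54  49  44  46  76
  123 151 139 116 114 109 115 123]
 [137 142 144 138 124 101  81  64  51  56  84 106 120 124 110  81  59  44
   84 126 142 122 121 118 121 120]
 [173 154 123  74  53  34  49  50  89 146 198 221 230 228 222 204 161 106
   60  97 127 131 128 124 124 121]
 [160 119  66  26  26  38  50  79 150 216 232 225 227 226 229 226 222 184
  115  62  94 120 126 124 126 123]
 [159 127  68  27  26  31  41  77 155 216 228 227 224 227 225 227 228 197
  125  53  47  83 109 121 127 124]
 [175 157 112  61  25  22  35  52 101 168 208 227 229 229 233 230 201 143
   79  40  43  58  95 114 126 128]
 [176 171 145  97  39  17  31  34  42  62 100 128 142 151 154 144  96  51
   38  31  33  48  80 109 120 120]
 [175 178 156 110  61  22  18  23  36  40  43  41  41  38  32  30  23  25
   32  40  85 118 141 137 122 118]
 [183 179 173 141  98  51  19   9  20  28  32  21  29  30  41  67  91 116
  125 148 159 167 167 150 126 116]
 [179 177 180 161 127  87  57  28  30  34  49  59  81 115 146 170 176 178
  176 173 180 175 175 161 138 117]]
[(np.float64(75.1), np.float64(0.88), [0.4954, -0.2856]), (np.float64(75.3), np.float64(0.84), [0.4958, -0.2855]), (np.float64(75.6), np.float64(0.8), [0.4968, -0.2867]), (np.float64(75.7), np.float64(0.68), [0.5048, -0.2957]), (np.float64(75.8), np.float64(0.64), [0.5049, -0.296]), (np.float64(75.8), np.float64(0.72), [0.5043, -0.2957]), (np.float64(75.8), np.float64(0.92), [0.4957, -0.2875]), (np.float64(76.1), np.float64(0.76), [0.4954, -0.2835])]
```

```bash
python3 - <<'E'
from h import *
P={n:np.load(f"pics/{n}0.npy",allow_pickle=True).item() for n in("top","side")}
t=P["top"]
X=np.array([[.5106,-.3010,.132],[.5106,-.301,.09]]);print(proj(t,X))
g=t["color"][194:222,316:346].max(2)
G=cv2.resize(g,None,fx=10,fy=10,interpolation=cv2.INTER_CUBIC)
m=(G<82).astype(np.uint8)
n,l,st,c=cv2.connectedComponentsWithStats(m);i=1+np.argmax(st[1:,4]);m=(l==i).astype(np.uint8)
cs,_=cv2.findContours(m,cv2.RETR_EXTERNAL,cv2.CHAIN_APPROX_NONE);k=max(cs,key=cv2.contourArea);h=cv2.convexHull(k)
r=cv2.minAreaRect(h);print(r)
bp=cv2.boxPoints(r);pp=(bp+.5)/10-.5+[316,194];W=np.array([atz(t,q,.125)[:2] for q in pp]);print(W,np.diff(W,axis=0),W.mean(0))
im=cv2.cvtColor(G,cv2.COLOR_GRAY2BGR);cv2.drawContours(im,[h],-1,(0,0,255),1);cv2.polylines(im,[bp.astype(int)],True,(0,255,0),1)
for yaw,col in((.2,(255,0,0)),(.3,(255,255,0)),(.4,(0,255,255))):
  R=np.array([[np.cos(yaw),-np.sin(yaw)],[np.sin(yaw),np.cos(yaw)]])
  q=(R@(np.array([[1,1],[1,-1],[-1,-1],[-1,1]]).T*.017)).T+[.5104,-.301]
  cv2.polylines(im,[((proj(t,np.c_[q,np.full(4,.132)])-[316,194]+.5)*10).round().astype(int)],True,col,1)
cv2.imwrite("pics/e.png",cv2.resize(im,None,fx=2,fy=2))
E
```

```text
[[330.76547404 207.03287317]
 [328.21214478 210.59990901]]
((135.9080352783203, 154.0379638671875), (171.59820556640625, 186.15390014648438), 64.70797729492188)
[[ 0.51566598 -0.27314266]
 [ 0.53303914 -0.30890076]
 [ 0.49992366 -0.32372527]
 [ 0.48275823 -0.28811168]] [[ 0.01737316 -0.03575811]
 [-0.03311547 -0.01482451]
 [-0.01716544  0.03561358]] [ 0.50784675 -0.29847009]
```

View pics/e.png

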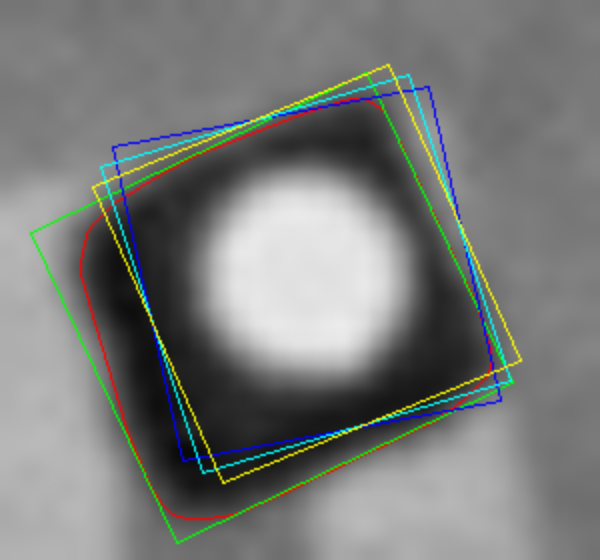

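The disc at crop (310,270) is the top of the thick key's grip. The edges tilt about 22°, which puts the key's yaw at about 0.38. The socket is near (0.562,-0.076) and the key near (0.511,-0.302).

```bash
cat >> h.py <<'E'
def plan(tgt,head,n,state=None):
    from scipy.spatial.transform import Rotation as Ro
    from workcell import status
    s=status.read_state();R=Ro.from_rotvec(s["tcp_rot"]).as_matrix();p=np.array(s["tool_pos"])
    h0=np.arctan2(R[1,1],R[0,1]);dh=(head-h0+np.pi)%(2*np.pi)-np.pi if head is not None else 0
    print("t",round(s["time"],2),"pos",p.round(4),"head",round(h0,3),"zaxis",R[:,2].round(3),"q",np.round(s["q"],2),"F",np.round(s["wrist_force"],1),"T",np.round(s["torque"],2),"w",round(s["width"],3),round(s["grip_force"],1))
    d=(np.array(tgt)-p)/n;rows=[]
    for i in range(n):
        rows.append([round(-np.degrees(dh)/n,2)]+np.round(R.T@d,4).tolist())
        R=R@Ro.from_rotvec([0,0,-dh/n]).as_matrix()
    for r in rows:print(r)
E
python3 -c "
from h import *
plan((.46,.2,.23),1.87,12)"
```

```text
t 0.7 pos [0.2446 0.6292 0.2097] head 1.2 zaxis [ 0.  0. -1.] q [ 1.16  0.26  1.6   0.    1.27 -0.04] F [-0.1  0.1 -1.7] T [0.01 0.02 0.03] w 1.001 0.0
[np.float64(-3.2), -0.0297, -0.0268, -0.0017]
[np.float64(-3.2), -0.0281, -0.0284, -0.0017]
[np.float64(-3.2), -0.0265, -0.03, -0.0017]
[np.float64(-3.2), -0.0248, -0.0314, -0.0017]
[np.float64(-3.2), -0.023, -0.0327, -0.0017]
[np.float64(-3.2), -0.0211, -0.034, -0.0017]
[np.float64(-3.2), -0.0192, -0.0351, -0.0017]
[np.float64(-3.2), -0.0172, -0.0361, -0.0017]
[np.float64(-3.2), -0.0152, -0.037, -0.0017]
[np.float64(-3.2), -0.0131, -0.0378, -0.0017]
[np.float64(-3.2), -0.011, -0.0385, -0.0017]
[np.float64(-3.2), -0.0088, -0.039, -0.0017]
```

{"op": "drive_tool", "data": {
  "rows": [
    [0,0,-3.2,-0.03,-0.027,-0.002,0.65],
    [0,0,-3.2,-0.028,-0.0285,-0.002,0.65],
    [0,0,-3.2,-0.0265,-0.03,-0.002,0.65],
    [0,0,-3.2,-0.025,-0.0315,-0.002,0.65],
    [0,0,-3.2,-0.023,-0.0325,-0.002,0.65],
    [0,0,-3.2,-0.021,-0.034,-0.002,0.65],
    [0,0,-3.2,-0.019,-0.035,-0.002,0.65],
    [0,0,-3.2,-0.017,-0.036,-0.002,0.65]
  ]
}}

```text
time: 1.37
tool_pos: [0.3884, 0.3413, 0.2261]
tcp_rot: [-0.124, 3.138, 0.001]
wrist_force: [1.5, -0.1, -0.6]
width: 0.65
grip_force: 0.0
```

{"op": "drive_tool", "data": {
  "rows": [
    [0,0,-3.2,-0.015,-0.037,-0.002,0.65],
    [0,0,-3.2,-0.013,-0.038,-0.002,0.65],
    [0,0,-3.2,-0.011,-0.038,-0.002,0.65],
    [0,0,-3.2,-0.009,-0.039,-0.002,0.65]
  ]
}}

```text
time: 1.7
tool_pos: [0.4601, 0.1986, 0.2343]
tcp_rot: [-0.473, 3.105, 0.0]
wrist_force: [0.8, 1.0, 0.3]
width: 0.651
grip_force: 0.0
```

```bash
python3 -c "
from h import *
plan((.511,-.302,.19),1.87,13)"
```

```text
t 1.7 pos [0.4601 0.1986 0.2343] head 1.873 zaxis [ 0.001  0.    -1.   ] q [ 0.36 -0.09  1.94  0.    1.29 -1.52] F [0.8 1.  0.3] T [-0.04  0.05 -0.03] w 0.651 0.0
[np.float64(0.01), 0.0077, -0.0379, 0.0034]
[np.float64(0.01), 0.0077, -0.0379, 0.0034]
[np.float64(0.01), 0.0077, -0.0379, 0.0034]
[np.float64(0.01), 0.0077, -0.0379, 0.0034]
[np.float64(0.01), 0.0077, -0.0379, 0.0034]
[np.float64(0.01), 0.0077, -0.0379, 0.0034]
[np.float64(0.01), 0.0077, -0.0379, 0.0034]
[np.float64(0.01), 0.0077, -0.0379, 0.0034]
[np.float64(0.01), 0.0077, -0.0379, 0.0034]
[np.float64(0.01), 0.0076, -0.0379, 0.0034]
[np.float64(0.01), 0.0076, -0.0379, 0.0034]
[np.float64(0.01), 0.0076, -0.0379, 0.0034]
[np.float64(0.01), 0.0076, -0.0379, 0.0034]
```

{"op": "drive_tool", "data": {
  "rows": [
    [0,0,0.4,0.0077,-0.038,0.0034,0.65],
    [0,0,0.4,0.0077,-0.038,0.0034,0.65],
    [0,0,0.4,0.0077,-0.038,0.0034,0.65],
    [0,0,0.4,0.0077,-0.038,0.0034,0.65],
    [0,0,0.4,0.0077,-0.038,0.0034,0.65],
    [0,0,0.4,0.0077,-0.038,0.0034,0.65],
    [0,0,0.4,0.0077,-0.038,0.0034,0.65],
    [0,0,0.4,0.0077,-0.038,0.0034,0.65]
  ]
}}

```text
time: 2.37
tool_pos: [0.4827, -0.1109, 0.2068]
tcp_rot: [-0.381, 3.117, -0.001]
wrist_force: [0.8, 0.1, -0.1]
width: 0.647
grip_force: 0.0
```

{"op": "drive_tool", "data": {
  "rows": [
    [0,0,0,0.0077,-0.038,0.0034,0.65],
    [0,0,0,0.0077,-0.038,0.0034,0.65],
    [0,0,0,0.0077,-0.038,0.0034,0.65],
    [0,0,0,0.0077,-0.038,0.0034,0.65],
    [0,0,0,0,0,0,0.65],
    [0,0,0,0,0,0,0.65]
  ]
}}

```text
time: 2.87
tool_pos: [0.4891, -0.2657, 0.1926]
tcp_rot: [0.376, -3.119, -0.001]
wrist_force: [0.5, 1.3, -0.1]
width: 0.649
grip_force: 0.0
```

```bash
python3 - <<'E'
from h import *
from workcell import read_camera
plan((.511,-.302,.088),1.82,7)
t,s=read_camera("top"),read_camera("side")
a=cv2.resize(t["color"][165:245,275:375,::-1],None,fx=4,fy=4)
b=cv2.resize(s["color"][110:210,190:290,::-1],None,fx=3.2,fy=3.2)
cv2.imwrite("pics/f.png",np.hstack([a,b]))
E
```

```text
t 2.87 pos [ 0.4891 -0.2657  0.1926] head 1.811 zaxis [-0.001  0.    -1.   ] q [-0.54  0.05  1.88  0.    1.21 -2.35] F [ 0.5  1.3 -0.1] T [ 0.04  0.05 -0.03] w 0.649 0.0
[np.float64(-0.08), -0.0018, -0.0058, 0.0149]
[np.float64(-0.08), -0.0018, -0.0058, 0.0149]
[np.float64(-0.08), -0.0018, -0.0058, 0.0149]
[np.float64(-0.08), -0.0018, -0.0058, 0.0149]
[np.float64(-0.08), -0.0018, -0.0058, 0.0149]
[np.float64(-0.08), -0.0018, -0.0058, 0.0149]
[np.float64(-0.08), -0.0018, -0.0058, 0.0149]
```

View pics/f.png

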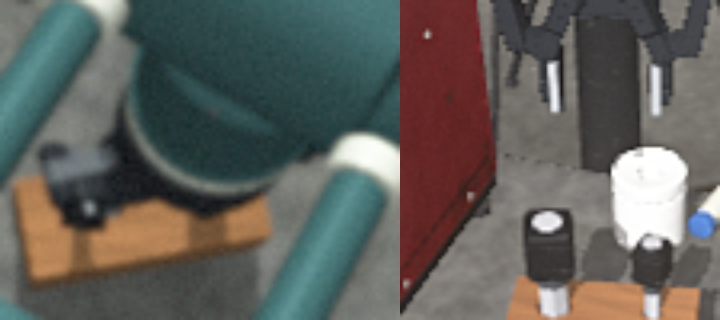

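{"op": "drive_tool", "data": {
  "rows": [
    [0,0,0,-0.0063,-0.0203,0,0.65],
    [0,0,0,-0.0063,-0.0203,0,0.65],
    [0,0,0,0,0,0.01,0.65],
    [0,0,0,0,0,0.02,0.65],
    [0,0,0,0,0,0.02,0.65],
    [0,0,0,0,0,0.01,0.65]
  ]
}}

```text
time: 3.47
tool_pos: [0.5104, -0.2975, 0.1303]
tcp_rot: [0.384, -3.115, -0.004]
wrist_force: [0.3, 0.5, -0.2]
width: 0.65
grip_force: 0.0
```

```bash
python3 - <<'E'
from h import *
from workcell import read_camera
plan((.511,-.302,.088),1.82,3)
s=read_camera("side")
b=cv2.resize(s["color"][130:230,190:310,::-1],None,fx=5,fy=5)
cv2.imwrite("pics/g.png",b)
E
```

```text
t 3.47 pos [ 0.5104 -0.2975  0.1303] head 1.816 zaxis [-0.003  0.002 -1.   ] q [-0.57  0.17  1.87  0.    1.11 -2.39] F [ 0.3  0.5 -0.2] T [-0.01  0.01 -0.  ] w 0.65 0.0
[np.float64(-0.07), 0.0001, -0.0016, 0.0141]
[np.float64(-0.07), 0.0001, -0.0016, 0.0141]
[np.float64(-0.07), 0.0001, -0.0016, 0.0141]
```

View pics/g.png

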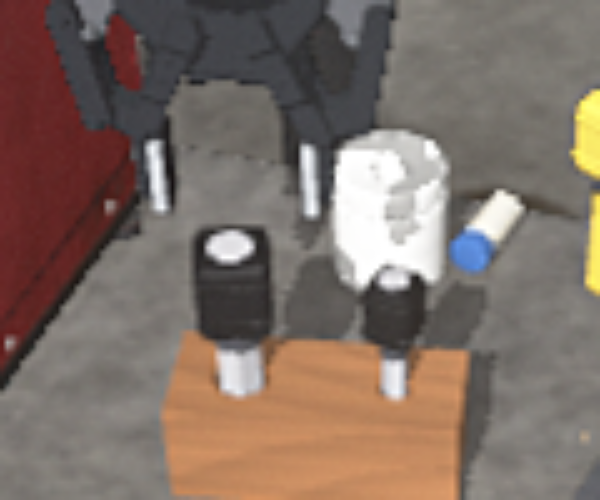

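```bash
python3 - <<'E'
from h import *
s=np.load("pics/side0.npy",allow_pickle=True).item()
for X in [(.5104,-.2975,.1303),(.5104,-.2975,.139),(.5104,-.2975,.145),(.5104,-.2975,.152),(.5106,-.3022,.1316)]:
    print(X,((proj(s,np.array([X]))[0]-[190,130]+.5)*5).round(0))
u=np.array([np.cos(1.816),np.sin(1.816),0]);c=np.array((.5104,-.2975,.139))
for k in(-1,1):
  for dx in(-.011,0,.011): print(k,dx,((proj(s,np.array([c+k*.0276*u+dx*np.array([u[1],-u[0],0])]))[0]-[190,130]+.5)*5).round(0))
E
```

```text
(0.5104, -0.2975, 0.1303) [244. 251.]
(0.5104, -0.2975, 0.139) [242. 236.]
(0.5104, -0.2975, 0.145) [241. 225.]
(0.5104, -0.2975, 0.152) [240. 212.]
(0.5106, -0.3022, 0.1316) [233. 247.]
-1 -0.011 [182. 218.]
-1 0 [179. 234.]
-1 0.011 [176. 249.]
1 -0.011 [308. 222.]
1 0 [306. 238.]
1 0.011 [303. 254.]
```

{"op": "drive_tool", "data": {
  "rows": [
    [0,0,0,0,0,0,0.65],
    [0,0,0,0,0,0,0.65]
  ]
}}

```text
time: 3.68
tool_pos: [0.5121, -0.2996, 0.1337]
tcp_rot: [-0.383, 3.117, -0.001]
wrist_force: [0.5, 0.1, 0.3]
width: 0.648
grip_force: 0.0
```

```bash
python3 - <<'E'
from h import *
from workcell import read_camera,status
s=read_camera("side");np.save("pics/s2.npy",s,allow_pickle=True)
plan((.511,-.302,.088),1.82,3)
g=s["color"].astype(int)
for (u0,u1) in((214,228),(246,258)):
    w=g[150:180,u0:u1].min(2)
    print(u0);print(w[6:28:1])
E
```

```text
t 3.73 pos [ 0.5125 -0.3001  0.1343] head 1.815 zaxis [ 0.002 -0.001 -1.   ] q [-0.57  0.17  1.86  0.    1.11 -2.39] F [0.1 0.1 0.2] T [-0.03 -0.02  0.02] w 0.648 0.0
[np.float64(-0.09), 0.0007, -0.0005, 0.0154]
[np.float64(-0.09), 0.0007, -0.0005, 0.0154]
[np.float64(-0.09), 0.0007, -0.0005, 0.0154]
214
[[ 47  59  66  63  46  41  36  35  29  93 112 107 106 103]
 [ 31  61  66  51  73 197 162  56  26  94 113 107 106 103]
 [ 29  60  63  49 196 253 177  56  22  56  97 107 101 103]
 [ 29  60  60  45 211 250 192  86  20  52  91 106 118 104]
 [ 27  72  66  45 210 248 193  93  20  53  97 105 111 107]
 [ 24  73  69  47 175 239 192  90  21  57 104 112 112 111]
 [ 26  78  73  50 129 222 217 122  25  41 106 122 114 117]
 [ 27  45  69  57 119 219 223 124  17  37 107 125 120 118]
 [ 29  26  61  54 121 220 247 155  23  24 105 127 120 119]
 [ 29  28  58  54  90 211 249 162  23  20 106 125 123 124]
 [ 29  30  56  56  78 210 248 173  50  17 106 132 128 123]
 [ 33  26  86  74  51 204 247 176  54  26 111 135 131 130]
 [ 34  35  53  69  53 205 247 190  83  25 104 132 133 137]
 [ 32  36  33  34  70 188 2
[... 931 characters left out ...]
195 246 199 107  67  63  31 255 255]
 [122  97  53 197 247 200 121  93  69  37 202 255]
 [107  83  63 165 235 201 113  72  66  51 180 255]
 [105  78  63 155 231 204 108  61  65  58 176 243]
 [104  81  62 154 231 200 102  53  64  60 202 244]
 [120 114  88 159 231 224 133  50  68  65 199 255]
 [125 123  95 132 216 232 152  68  75  68 126 243]
 [126 124 107 127 224 246 161  69  75  89 147 247]
 [116 121 120 107 142 162 115  68  95 110 166 237]
 [117 120 107  82  79  85  78  74  81  99 165 235]
 [118 124 101  83  84  82  80  79  96 109 165 235]
 [120 127 106  87  92  88  83  78 105 111 161 236]
 [126 127 102  88  92  88  79 100 121 116 143 229]
 [133 135 131 108  91  91 109 129 128 120 137 226]]
```

{"op": "drive_tool", "data": {
  "rows": [
    [0,0,0,0,0,0.01,0.65],
    [0,0,0,0,0,0.015,0.65],
    [0,0,0,0,0,0.01,0.65],
    [0,0,0,0,0,0,0.65],
    [0,0,0,0,0,0,0.65]
  ]
}}

```text
time: 4.15
tool_pos: [0.511, -0.2999, 0.0971]
tcp_rot: [0.381, -3.117, -0.002]
wrist_force: [-0.8, -0.7, 0.4]
width: 0.648
grip_force: 0.0
```

```bash
python3 - <<'E'
from h import *
from workcell import read_camera,status
s=read_camera("side");np.save("pics/s3.npy",s,allow_pickle=True)
plan((.511,-.302,.088),1.82,3)
s=read_camera("side")
cv2.imwrite("pics/h.png",cv2.resize(s["color"][130:230,190:310,::-1],None,fx=6,fy=6))
E
```

```text
t 4.2 pos [ 0.5116 -0.3003  0.0979] head 1.814 zaxis [-0.  0. -1.] q [-0.57  0.2   1.89 -0.    1.04 -2.39] F [ 0.5 -0.   0.1] T [-0.01 -0.02 -0.01] w 0.649 0.0
[np.float64(-0.11), 0.0003, -0.0005, 0.0033]
[np.float64(-0.11), 0.0003, -0.0005, 0.0033]
[np.float64(-0.11), 0.0003, -0.0005, 0.0033]
```

View pics/h.png

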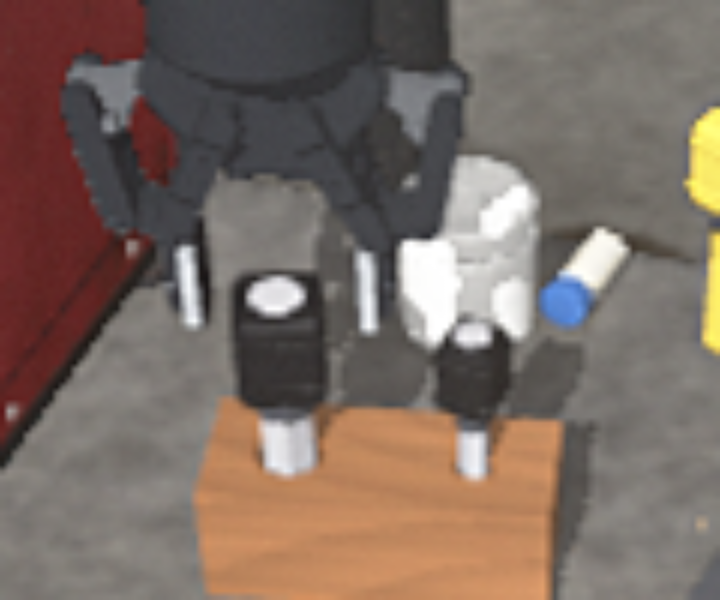

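The gripper straddles the key, with the fingertips at crop (190,328) and (368,333) and the grip's top disc at (275,295). The tips look higher than the TCP reading suggests. I'll lower a little further, which is still well clear of the stand, and close gently.

{"op": "drive_tool", "data": {
  "rows": [
    [0,0,0,0,-0.001,0.01,0.65],
    [0,0,0,0,0,0,0.5],
    [0,0,0,0,0,0,0.3],
    [0,0,0,0,0,0,0.3],
    [0,0,0,0,0,0,0.3],
    [0,0,0,0,0,0,0.3],
    [0,0,0,0,0,0,0.3]
  ],
  "force": 20
}}

```text
time: 4.83
tool_pos: [0.5115, -0.301, 0.0874]
tcp_rot: [0.382, -3.118, -0.001]
wrist_force: [1.9, -0.4, -5.2]
width: 0.413
grip_force: 19.6
```

```bash
python3 - <<'E'
from h import *
from workcell import read_camera,status
s=read_camera("side");np.save("pics/s4.npy",s,allow_pickle=True)
plan((.511,-.302,.088),1.82,1)
cv2.imwrite("pics/i.png",cv2.resize(s["color"][150:230,200:290,::-1],None,fx=7,fy=7))
E
```

```text
t 4.88 pos [ 0.5115 -0.3009  0.0874] head 1.814 zaxis [-0.001  0.001 -1.   ] q [-0.57  0.22  1.9   0.    1.03 -2.39] F [ 0.2  0.1 -4. ] T [-0.02 -0.02  0.06] w 0.411 19.6
[np.float64(-0.32), 0.0007, -0.001, -0.0006]
```

View pics/i.png

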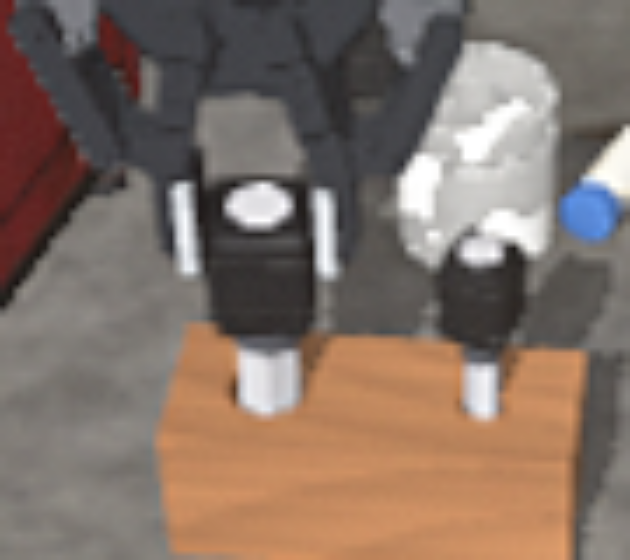

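The fingers hold the thick key's grip, at crop (260,250), with opening 0.41. I'll firm up the grip and lift straight up.

{"op": "drive_tool", "data": {
  "rows": [
    [0,0,0,0,0,0,0.3],
    [0,0,0,0,0,0,0.3],
    [0,0,0,0,0,-0.006,0.3],
    [0,0,0,0,0,-0.012,0.3],
    [0,0,0,0,0,-0.02,0.3],
    [0,0,0,0,0,-0.025,0.3],
    [0,0,0,0,0,-0.025,0.3],
    [0,0,0,0,0,-0.012,0.3]
  ],
  "force": 80
}}

```text
time: 5.55
tool_pos: [0.5136, -0.3022, 0.1929]
tcp_rot: [-0.381, 3.114, -0.006]
wrist_force: [1.3, -0.3, -3.1]
width: 0.393
grip_force: 76.8
```

{"op": "drive_tool", "data": {
  "rows": [
    [0,0,0,0,0,0,0.3],
    [0,0,0,0,0,0,0.3]
  ]
}}

```text
time: 5.72
tool_pos: [0.5123, -0.3014, 0.1889]
tcp_rot: [-0.381, 3.117, -0.002]
wrist_force: [-1.1, -0.7, -5.7]
width: 0.393
grip_force: 76.8
```

```bash
python3 - <<'E'
from h import *
from workcell import read_camera,status,masks_of
s=read_camera("side");np.save("pics/s5.npy",s,allow_pickle=True)
plan((.511,-.302,.2),1.82,1)
for m in masks_of(s,"hex_key"): print(m["score"],m["bbox"])
p=np.array(status.read_state()["tool_pos"])
for d in(.082,.077,.087): print(d, proj(s,np.array([p-[0,0,d],p+[0,0,.122-d]])).round(1).tolist())
cv2.imwrite("pics/j.png",cv2.resize(s["color"][120:230,190:290,::-1],None,fx=5.4,fy=5.4))
E
```

```text
t 5.77 pos [ 0.5112 -0.3008  0.1871] head 1.814 zaxis [-0.001  0.001 -1.   ] q [-0.57  0.13  1.81  0.    1.21 -2.39] F [ 0.   0.2 -5.6] T [ 0.02  0.04 -0.04] w 0.39 76.8
[np.float64(-0.32), 0.0005, -0.0011, -0.0129]
0.9 [114.7, 234.6, 146.1, 280.3]
0.77 [222.1, 135.8, 244.1, 188.3]
0.58 [300.9, 144.2, 324.0, 189.7]
0.082 [[237.7, 188.7], [233.8, 142.6]]
0.077 [[237.5, 187.0], [233.6, 140.5]]
0.087 [[237.8, 190.4], [234.0, 144.7]]
```

View pics/j.png

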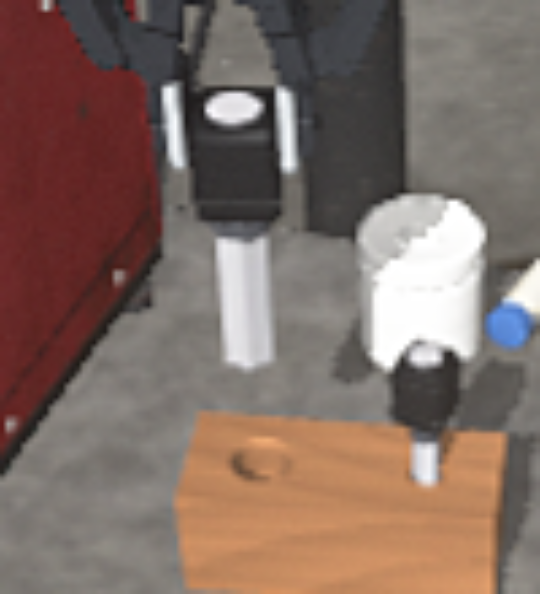

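The key hangs upright, with its tip at crop (248,367), and the empty hole shows at (260,460). Now on to the socket.

```bash
python3 - <<'E'
from h import *
plan((.5625,-.0757,.215),2.27,8)
E
```

```text
t 5.82 pos [ 0.5106 -0.3004  0.1861] head 1.814 zaxis [-0.003  0.002 -1.   ] q [-0.57  0.13  1.81  0.    1.21 -2.39] F [-0.3  0.  -5. ] T [0.07 0.03 0.03] w 0.39 76.8
[np.float64(-3.26), -0.0131, 0.0257, -0.0036]
[np.float64(-3.26), -0.0145, 0.0249, -0.0036]
[np.float64(-3.26), -0.0159, 0.0241, -0.0036]
[np.float64(-3.26), -0.0172, 0.0231, -0.0036]
[np.float64(-3.26), -0.0185, 0.0221, -0.0036]
[np.float64(-3.26), -0.0198, 0.021, -0.0036]
[np.float64(-3.26), -0.0209, 0.0198, -0.0036]
[np.float64(-3.26), -0.022, 0.0186, -0.0036]
```

{"op": "drive_tool", "data": {
  "rows": [
    [0,0,-3.2,-0.013,0.0257,-0.012,0.3],
    [0,0,-3.2,-0.0145,0.025,-0.012,0.3],
    [0,0,-3.2,-0.016,0.024,-0.005,0.3],
    [0,0,-3.2,-0.0172,0.023,0,0.3],
    [0,0,-3.2,-0.0185,0.022,0,0.3],
    [0,0,-3.2,-0.02,0.021,0,0.3],
    [0,0,-3.2,-0.021,0.02,0,0.3],
    [0,0,-3.2,-0.022,0.0186,0,0.3]
  ]
}}

```text
time: 6.48
tool_pos: [0.5633, -0.0748, 0.2142]
tcp_rot: [1.066, -2.951, -0.004]
wrist_force: [1.2, -0.4, -5.4]
width: 0.389
grip_force: 77.1
```

{"op": "drive_tool", "data": {
  "rows": [
    [0,0,0,0,0,0,0.3],
    [0,0,0,0,0,0,0.3],
    [0,0,0,0,0,0,0.3]
  ]
}}

```text
time: 6.73
tool_pos: [0.5636, -0.0765, 0.215]
tcp_rot: [1.062, -2.953, -0.002]
wrist_force: [-0.1, 0.8, -5.2]
width: 0.388
grip_force: 77.4
```

```bash
python3 - <<'E'
from h import *
plan((.5625,-.0757,.157),None,4)
E
```

```text
t 6.73 pos [ 0.5636 -0.0765  0.215 ] head 2.262 zaxis [-0.003 -0.    -1.   ] q [-0.18  0.06  1.83 -0.    1.26 -2.44] F [-0.1  0.8 -5.2] T [-0.02 -0.03 -0.02] w 0.388 77.4
[np.float64(-0.0), 0.0001, 0.0003, 0.0145]
[np.float64(-0.0), 0.0001, 0.0003, 0.0145]
[np.float64(-0.0), 0.0001, 0.0003, 0.0145]
[np.float64(-0.0), 0.0001, 0.0003, 0.0145]
```

{"op": "drive_tool", "data": {
  "rows": [
    [0,0,0,0,0,0.015,0.3],
    [0,0,0,0,0,0.02,0.3],
    [0,0,0,0,0,0.015,0.3],
    [0,0,0,0,0,0.008,0.3],
    [0,0,0,0,0,0,0.3],
    [0,0,0,0,0,0,0.3]
  ]
}}

```text
time: 7.23
tool_pos: [0.5641, -0.0773, 0.1583]
tcp_rot: [1.06, -2.956, -0.001]
wrist_force: [0.1, -0.2, -5.0]
width: 0.392
grip_force: 77.4
```

```bash
python3 - <<'E'
from h import *
from workcell import read_camera,status,masks_of
s=read_camera("side");np.save("pics/s6.npy",s,allow_pickle=True)
plan((.5625,-.0757,.14),None,4)
p=np.array(status.read_state()["tool_pos"])
for m in masks_of(s,"hex_key"):
    print(m["score"],m["bbox"]); M=m["mask"]
    if m["bbox"][0]<290 or m["bbox"][0]>350: continue
    for v in range(int(m["bbox"][3])-24,int(m["bbox"][3])+1,2):
        c=np.where(M[v])[0]; print(v,c.min() if len(c) else None,c.max() if len(c) else None)
print(proj(s,np.array([p-[0,0,.078],p+[0,0,.002],p-[0,0,.04],[.5628,-.0762,.064]])).round(1).tolist())
E
```

```text
t 7.28 pos [ 0.5651 -0.0773  0.1594] head 2.26 zaxis [ 0.001 -0.    -1.   ] q [-0.18  0.1   1.89 -0.    1.15 -2.44] F [ 0.2  1.  -4.4] T [-0.06  0.02  0.01] w 0.393 77.4
[np.float64(-0.0), 0.0002, 0.0007, 0.0048]
[np.float64(-0.0), 0.0002, 0.0007, 0.0048]
[np.float64(-0.0), 0.0002, 0.0007, 0.0048]
[np.float64(-0.0), 0.0002, 0.0007, 0.0048]
0.81 [322.6, 184.7, 352.3, 235.8]
211 328 338
213 327 338
215 327 338
217 327 337
219 326 337
221 326 337
223 326 337
225 325 336
227 325 336
229 325 336
231 325 335
233 326 334
235 327 332
0.77 [302.8, 144.9, 322.3, 189.2]
165 None None
167 None None
169 None None
171 None None
173 None None
175 309 309
177 307 310
179 307 311
181 306 313
183 305 314
185 305 314
187 306 313
189 None None
0.62 [111.7, 235.7, 145.7, 279.3]
[[330.4, 233.8], [334.7, 205.4], [332.4, 220.8], [330.2, 238.7]]
```

{"op": "drive_tool", "data": {
  "rows": [
    [0,0,0,0.001,0.0025,0.004,0.3],
    [0,0,0,0,0,0.005,0.3],
    [0,0,0,0,0,0.003,0.3],
    [0,0,0,0,0,0,0.3]
  ]
}}

```text
time: 7.67
tool_pos: [0.5617, -0.075, 0.146]
tcp_rot: [1.063, -2.955, -0.001]
wrist_force: [-0.8, 0.0, -5.4]
width: 0.387
grip_force: 77.4
```

{"op": "drive_tool", "data": {
  "rows": [
    [0,0,0,0,0,0.0015,0.3],
    [0,0,0,0,0,0.0015,0.3],
    [0,0,0,0,0,0.001,0.3]
  ]
}}

```text
time: 7.92
tool_pos: [0.5624, -0.0752, 0.1428]
tcp_rot: [-1.063, 2.956, -0.0]
wrist_force: [0.6, -0.2, -4.7]
width: 0.392
grip_force: 77.4
```

{"op": "drive_tool", "data": {
  "rows": [
    [0,0,0,0,0,0.001,0.3],
    [0,0,0,0,0,0.001,0.3],
    [0,0,0,0,0,0,0.3]
  ]
}}

```text
time: 8.17
tool_pos: [0.5623, -0.0752, 0.1407]
tcp_rot: [1.063, -2.956, -0.0]
wrist_force: [0.5, 0.1, -5.2]
width: 0.391
grip_force: 77.4
```

{"op": "drive_tool", "data": {
  "rows": [
    [0,0,0,0,0,0.001,0.3],
    [0,0,0,0,0,0.001,0.3],
    [0,0,0,0,0,0,0.3]
  ]
}}

```text
time: 8.42
tool_pos: [0.5623, -0.0752, 0.1387]
tcp_rot: [1.063, -2.956, -0.0]
wrist_force: [0.3, 0.7, -4.5]
width: 0.387
grip_force: 77.4
```

{"op": "drive_tool", "data": {
  "rows": [
    [0,0,0,0,0,0.001,0.3],
    [0,0,0,0,0,0.0005,0.3],
    [0,0,0,0,0,0,0.3]
  ]
}}

```text
time: 8.67
tool_pos: [0.5623, -0.0752, 0.1372]
tcp_rot: [1.063, -2.956, -0.0]
wrist_force: [-0.3, -0.8, -4.3]
width: 0.395
grip_force: 77.4
```

{"op": "drive_tool", "data": {
  "rows": [
    [0,0,0,0,0,0.001,0.3],
    [0,0,0,0,0,0.0005,0.3],
    [0,0,0,0,0,0,0.3]
  ]
}}

```text
time: 8.92
tool_pos: [0.5623, -0.0752, 0.1357]
tcp_rot: [1.063, -2.956, -0.0]
wrist_force: [-0.2, 0.2, -4.7]
width: 0.386
grip_force: 77.4
```

{"op": "drive_tool", "data": {
  "rows": [
    [0,0,0,0,0,0.0007,0.3],
    [0,0,0,0,0,0.0005,0.3],
    [0,0,0,0,0,0,0.3]
  ]
}}

```text
time: 9.17
tool_pos: [0.5624, -0.0752, 0.1346]
tcp_rot: [1.063, -2.956, -0.0]
wrist_force: [-0.4, -0.7, -5.2]
width: 0.391
grip_force: 77.4
```

{"op": "drive_tool", "data": {
  "rows": [
    [0,0,0,0,0,0.0007,0.3],
    [0,0,0,0,0,0.0005,0.3],
    [0,0,0,0,0,0,0.3]
  ]
}}

```text
time: 9.42
tool_pos: [0.5627, -0.0752, 0.1337]
tcp_rot: [-1.063, 2.956, -0.0]
wrist_force: [0.4, 1.0, -3.6]
width: 0.389
grip_force: 77.5
```

{"op": "drive_tool", "data": {
  "rows": [
    [0,0,0,0,0,0.0007,0.3],
    [0,0,0,0,0,0.0005,0.3],
    [0,0,0,0,0,0,0.3]
  ]
}}

```text
time: 9.67
tool_pos: [0.563, -0.0753, 0.1331]
tcp_rot: [-1.063, 2.955, -0.001]
wrist_force: [0.5, -0.0, 0.8]
width: 0.39
grip_force: 77.9
```

{"op": "drive_tool", "data": {
  "rows": [
    [0,0,4,-0.0005,-0.0005,0,0.3],
    [0,0,4,0,0,0,0.3],
    [0,0,4,0,0,0,0.3],
    [0,0,0,0,0,0,0.3]
  ]
}}

```text
time: 10.0
tool_pos: [0.5636, -0.0753, 0.133]
tcp_rot: [-0.745, 3.051, -0.001]
wrist_force: [0.2, 1.3, 0.7]
width: 0.389
grip_force: 77.8
```

{"op": "drive_tool", "data": {
  "rows": [
    [0,0,4,0,0,0.0003,0.3],
    [0,0,4,0,0,0,0.3],
    [0,0,4,0,0,0,0.3],
    [0,0,0,0,0,0,0.3]
  ]
}}

```text
time: 10.33
tool_pos: [0.5635, -0.0754, 0.1322]
tcp_rot: [-0.425, 3.112, -0.0]
wrist_force: [1.0, -0.2, -1.3]
width: 0.388
grip_force: 77.2
```

{"op": "drive_tool", "data": {
  "rows": [
    [0,0,0,0,0,0.001,0.3],
    [0,0,0,0,0,0.0005,0.3],
    [0,0,0,0,0,0,0.3]
  ]
}}

```text
time: 10.58
tool_pos: [0.564, -0.0754, 0.1316]
tcp_rot: [-0.427, 3.111, -0.001]
wrist_force: [0.3, 0.3, 3.8]
width: 0.388
grip_force: 78.0
```

```bash
python3 -c "
from h import *
plan((.563,-.0755,.13),None,1)"
```

```text
t 10.58 pos [ 0.564  -0.0754  0.1316] head 1.844 zaxis [ 0.002 -0.    -1.   ] q [-0.18  0.13  1.92  0.    1.1  -2.02] F [0.3 0.3 3.8] T [ 0.15 -0.04 -0.01] w 0.388 78.0
[np.float64(-0.0), 0.0009, 0.0002, 0.0016]
```

{"op": "drive_tool", "data": {
  "rows": [
    [0,0,4,-0.0007,0,-0.0003,0.3],
    [0,0,4,0,0,0,0.3],
    [0,0,0,0,0,0,0.3]
  ]
}}

```text
time: 10.83
tool_pos: [0.5635, -0.0753, 0.1302]
tcp_rot: [0.206, -3.134, 0.0]
wrist_force: [1.7, -0.8, -2.2]
width: 0.39
grip_force: 77.4
```

{"op": "drive_tool", "data": {
  "rows": [
    [0,0,4,0,0,0,0.3],
    [0,0,4,0,0,0,0.3],
    [0,0,0,0,0,0,0.3]
  ]
}}

```text
time: 11.08
tool_pos: [0.5631, -0.0752, 0.1296]
tcp_rot: [-0.011, -3.14, 0.0]
wrist_force: [1.5, -0.7, -4.3]
width: 0.388
grip_force: 77.4
```

```bash
python3 -c "
from h import *
plan((.563,-.0755,.13),None,1)"
```

```text
t 11.08 pos [ 0.5631 -0.0752  0.1296] head 1.564 zaxis [-0.001 -0.    -1.   ] q [-0.18  0.13  1.92 -0.    1.1  -1.74] F [ 1.5 -0.7 -4.3] T [-0.17 -0.29  0.01] w 0.388 77.4
[np.float64(-0.0), 0.0001, -0.0003, -0.0004]
```

{"op": "drive_tool", "data": {
  "rows": [
    [0,0,0,0,0,0.001,0.3],
    [0,0,0,0,0,0.001,0.3],
    [0,0,0,0,0,0,0.3]
  ]
}}

```text
time: 11.33
tool_pos: [0.5633, -0.0751, 0.128]
tcp_rot: [-0.009, -3.14, -0.0]
wrist_force: [1.0, -0.7, -5.2]
width: 0.386
grip_force: 77.4
```

{"op": "drive_tool", "data": {
  "rows": [
    [0,0,0,0,0,0.001,0.3],
    [0,0,0,0,0,0.001,0.3],
    [0,0,0,0,0,0,0.3]
  ]
}}

```text
time: 11.58
tool_pos: [0.5635, -0.0751, 0.1264]
tcp_rot: [-0.011, -3.141, -0.0]
wrist_force: [0.1, -1.1, -4.2]
width: 0.391
grip_force: 77.4
```

```bash
python3 -c "
from h import *
plan((.563,-.0755,.13),None,1)"
```

```text
t 11.58 pos [ 0.5635 -0.0751  0.1264] head 1.564 zaxis [-0.001  0.    -1.   ] q [-0.18  0.13  1.92  0.    1.09 -1.74] F [ 0.1 -1.1 -4.2] T [-0.12 -0.22  0.03] w 0.391 77.4
[np.float64(-0.0), 0.0005, -0.0004, -0.0036]
```

{"op": "drive_tool", "data": {
  "rows": [
    [0,0,0,0,0,0.001,0.3],
    [0,0,0,0,0,0.0015,0.3],
    [0,0,0,0,0,0.001,0.3],
    [0,0,0,0,0,0,0.3]
  ]
}}

```text
time: 11.92
tool_pos: [0.5636, -0.0751, 0.123]
tcp_rot: [-0.012, -3.141, -0.0]
wrist_force: [0.7, -1.7, -5.6]
width: 0.39
grip_force: 77.3
```

{"op": "drive_tool", "data": {
  "rows": [
    [0,0,0,0,0,0.001,0.3],
    [0,0,0,0,0,0.0015,0.3],
    [0,0,0,0,0,0.001,0.3],
    [0,0,0,0,0,0,0.3]
  ]
}}

```text
time: 12.25
tool_pos: [0.5637, -0.0752, 0.1195]
tcp_rot: [-0.012, -3.141, 0.0]
wrist_force: [0.9, -1.2, -5.1]
width: 0.394
grip_force: 77.3
```

```bash
python3 -c "
from h import *
plan((.563,-.0755,.13),None,1)"
```

```text
t 12.25 pos [ 0.5637 -0.0752  0.1195] head 1.563 zaxis [-0. -0. -1.] q [-0.18  0.14  1.93 -0.    1.08 -1.74] F [ 0.9 -1.2 -5.1] T [-0.16 -0.23  0.05] w 0.394 77.3
[np.float64(-0.0), 0.0007, -0.0003, -0.0105]
```

{"op": "drive_tool", "data": {
  "rows": [
    [0,0,3,0,0,0,0.3],
    [0,0,5,0,0,0,0.3],
    [0,0,5,0,0,0,0.3],
    [0,0,5,0,0,0,0.3],
    [0,0,5,0,0,0,0.3],
    [0,0,5,0,0,0,0.3]
  ]
}}

```text
time: 12.75
tool_pos: [0.564, -0.0755, 0.1194]
tcp_rot: [0.777, 3.043, -0.001]
wrist_force: [2.0, -1.9, -8.5]
width: 0.386
grip_force: 79.2
```

```bash
python3 -c "
from h import *
plan((.563,-.0755,.13),None,1)"
```

```text
t 12.75 pos [ 0.564  -0.0755  0.1194] head 1.071 zaxis [ 0.    -0.001 -1.   ] q [-0.18  0.14  1.93 -0.    1.08 -1.25] F [ 2.  -1.9 -8.5] T [-0.43 -0.54  0.25] w 0.386 79.2
[np.float64(-0.0), 0.0009, -0.0004, -0.0106]
```

{"op": "drive_tool", "data": {
  "rows": [
    [0,0,5,-0.0006,-0.0002,0.0005,0.3],
    [0,0,5,0,0,0.0001,0.3],
    [0,0,5,0,0,0.0001,0.3],
    [0,0,5,0,0,0.0001,0.3],
    [0,0,5,0,0,0.0001,0.3],
    [0,0,5,0,0,0.0001,0.3],
    [0,0,5,0,0,0.0001,0.3],
    [0,0,5,0,0,0.0001,0.3]
  ]
}}

```text
time: 13.42
tool_pos: [0.5647, -0.0765, 0.1186]
tcp_rot: [1.77, 2.593, -0.001]
wrist_force: [2.0, -2.9, -6.0]
width: 0.383
grip_force: 79.4
```

```bash
python3 -c "
from h import *
plan((.563,-.0755,.13),None,1)"
```

```text
t 13.42 pos [ 0.5647 -0.0765  0.1186] head 0.373 zaxis [ 0.001 -0.002 -1.   ] q [-0.18  0.14  1.93 -0.    1.07 -0.55] F [ 2.  -2.9 -6. ] T [-0.73 -0.41  0.24] w 0.383 79.4
[np.float64(-0.0), 0.0015, -0.0012, -0.0114]
```

{"op": "drive_tool", "data": {
  "rows": [
    [0,0,5,-0.0008,0,0.0001,0.3],
    [0,0,5,0,0,0.0001,0.3],
    [0,0,5,0,0,0.0001,0.3],
    [0,0,5,0,0,0.0001,0.3],
    [0,0,5,0,0,0.0001,0.3],
    [0,0,5,0,0,0.0001,0.3]
  ]
}}

```text
time: 13.92
tool_pos: [0.5648, -0.0775, 0.1181]
tcp_rot: [2.381, 2.047, -0.002]
wrist_force: [0.4, -3.4, -5.0]
width: 0.388
grip_force: 79.4
```

```bash
python3 -c "
from h import *
plan((.563,-.0755,.13),None,1)"
```

```text
t 13.92 pos [ 0.5648 -0.0775  0.1181] head -0.151 zaxis [ 0.001 -0.002 -1.   ] q [-0.18  0.14  1.93 -0.    1.07 -0.03] F [ 0.4 -3.4 -5. ] T [-0.88 -0.18  0.29] w 0.388 79.4
[np.float64(-0.0), 0.0017, -0.0021, -0.0119]
```

{"op": "drive_tool", "data": {
  "rows": [
    [0,0,5,-0.0012,-0.0001,0.0001,0.3],
    [0,0,5,0,-0.0002,0.0001,0.3],
    [0,0,5,0,-0.0002,0.0001,0.3],
    [0,0,5,0,-0.0002,0.0001,0.3],
    [0,0,5,0,-0.0002,0.0001,0.3],
    [0,0,5,0,-0.0002,0.0001,0.3]
  ]
}}

```text
time: 14.42
tool_pos: [0.5638, -0.0786, 0.1177]
tcp_rot: [2.828, 1.361, -0.0]
wrist_force: [0.2, -4.1, -5.5]
width: 0.392
grip_force: 79.6
```

```bash
python3 -c "
from h import *
plan((.563,-.0755,.13),None,1)"
```

```text
t 14.42 pos [ 0.5638 -0.0786  0.1177] head -0.674 zaxis [ 0.001 -0.003 -1.   ] q [-0.18  0.14  1.93 -0.    1.07  0.49] F [ 0.2 -4.1 -5.5] T [-1.17 -0.23  0.26] w 0.392 79.6
[np.float64(-0.0), 0.0019, -0.0025, -0.0123]
```

{"op": "drive_tool", "data": {
  "rows": [
    [0,0,3,-0.001,0.0008,0.0001,0.3],
    [0,0,3,0,0,0.0001,0.3],
    [0,0,3,0,0,0,0.3],
    [0,0,3,0,0,0.0001,0.3],
    [0,0,3,0,0,0,0.3],
    [0,0,0,0,0,0,0.3]
  ]
}}

```text
time: 14.92
tool_pos: [0.5633, -0.0791, 0.1176]
tcp_rot: [2.982, 0.984, -0.001]
wrist_force: [-0.8, -2.8, -0.6]
width: 0.391
grip_force: 79.0
```

```bash
cat > st.py <<'E'
from h import *
from workcell import status
from scipy.spatial.transform import Rotation as Ro
s=status.read_state();R=Ro.from_rotvec(s["tcp_rot"]).as_matrix()
h=np.arctan2(R[1,1],R[0,1]);print(round(s["time"],2),np.round(s["tool_pos"],4),"head",round(h,3),"turned",round(1.564-h,3),"F",np.round(s["wrist_force"],1),"T",np.round(s["torque"],3),"q6",round(s["q"][5],3),"tq6",round(s["joint_torque"][5],3))
E
python3 st.py
```

```text
14.92 [ 0.5633 -0.0791  0.1176] head -0.933 turned 2.497 F [-0.8 -2.8 -0.6] T [-0.718  0.145  0.106] q6 0.752 tq6 0.679
```

{"op": "drive_tool", "data": {
  "rows": [
    [0,0,2.5,0,0,0,0.3],
    [0,0,2.5,0,0,0,0.3]
  ]
}}

```text
time: 15.08
tool_pos: [0.5632, -0.0791, 0.1176]
tcp_rot: [3.022, 0.855, -0.001]
wrist_force: [-1.2, -3.1, -1.7]
width: 0.396
grip_force: 80.2
```

```bash
python3 st.py
```

```text
15.08 [ 0.5632 -0.0791  0.1176] head -1.02 turned 2.584 F [-1.2 -3.1 -1.7] T [-0.835  0.296  0.306] q6 0.838 tq6 -0.287
```

{"op": "drive_tool", "data": {
  "rows": [
    [0,0,2.5,0,0,0,0.3],
    [0,0,2.5,0,0,0,0.3]
  ]
}}

```text
time: 15.25
tool_pos: [0.5631, -0.0791, 0.1176]
tcp_rot: [3.056, 0.722, -0.001]
wrist_force: [-1.5, -2.7, -1.4]
width: 0.391
grip_force: 80.3
```

```bash
python3 st.py
```

```text
15.25 [ 0.5631 -0.0791  0.1176] head -1.107 turned 2.671 F [-1.5 -2.7 -1.4] T [-0.786  0.354  0.326] q6 0.925 tq6 -0.237
```

{"op": "drive_tool", "data": {
  "rows": [
    [0,0,1.5,0,0,0,0.3],
    [0,0,1.5,0,0,0,0.3]
  ]
}}

```text
time: 15.42
tool_pos: [0.563, -0.0791, 0.1175]
tcp_rot: [3.074, 0.643, -0.001]
wrist_force: [-1.3, -2.7, -0.7]
width: 0.392
grip_force: 80.3
```

```bash
python3 st.py
```

```text
15.42 [ 0.563  -0.0791  0.1175] head -1.158 turned 2.722 F [-1.3 -2.7 -0.7] T [-0.732  0.39   0.327] q6 0.977 tq6 -0.0
```

{"op": "drive_tool", "data": {
  "rows": [
    [0,0,1.5,-0.0007,0.0007,0,0.3],
    [0,0,1.5,0,0,0,0.3]
  ]
}}

```text
time: 15.58
tool_pos: [0.5628, -0.0794, 0.1176]
tcp_rot: [3.091, 0.56, -0.0]
wrist_force: [-1.7, -1.2, 0.8]
width: 0.39
grip_force: 80.5
```

```bash
python3 st.py
```

```text
15.58 [ 0.5628 -0.0794  0.1176] head -1.212 turned 2.776 F [-1.7 -1.2  0.8] T [-0.354  0.345  0.285] q6 1.028 tq6 -0.045
```

{"op": "drive_tool", "data": {
  "rows": [
    [0,0,2,0,0,-0.0004,0.3],
    [0,0,2,0,0,0,0.3]
  ]
}}

```text
time: 15.75
tool_pos: [0.5626, -0.0793, 0.1176]
tcp_rot: [-3.109, -0.452, 0.001]
wrist_force: [-1.6, -1.0, -1.3]
width: 0.391
grip_force: 80.4
```

```bash
python3 st.py
```

```text
15.75 [ 0.5626 -0.0793  0.1176] head -1.282 turned 2.846 F [-1.6 -1.  -1.3] T [-0.416  0.366  0.274] q6 1.099 tq6 -0.127
```

{"op": "drive_tool", "data": {
  "rows": [
    [0,0,2,0,0,0,0.3],
    [0,0,2,0,0,0,0.3]
  ]
}}

```text
time: 15.92
tool_pos: [0.5625, -0.0793, 0.1175]
tcp_rot: [-3.123, -0.343, 0.002]
wrist_force: [-1.8, -0.6, -1.8]
width: 0.392
grip_force: 80.4
```

```bash
python3 st.py
```

```text
15.92 [ 0.5625 -0.0793  0.1175] head -1.352 turned 2.916 F [-1.8 -0.6 -1.8] T [-0.427  0.401  0.268] q6 1.168 tq6 -0.114
```

{"op": "drive_tool", "data": {
  "rows": [
    [0,0,2,0,0,0,0.3],
    [0,0,2,0,0,0,0.3]
  ]
}}

```text
time: 16.08
tool_pos: [0.5624, -0.0792, 0.1176]
tcp_rot: [-3.133, -0.234, 0.002]
wrist_force: [-1.0, -0.9, -0.4]
width: 0.391
grip_force: 80.5
```

```bash
python3 st.py
```

```text
16.08 [ 0.5624 -0.0792  0.1176] head -1.422 turned 2.986 F [-1.  -0.9 -0.4] T [-0.379  0.489  0.323] q6 1.238 tq6 -0.105
```

{"op": "drive_tool", "data": {
  "rows": [
    [0,0,1.5,0,0,0,0.3],
    [0,0,1.5,0,0,0,0.3]
  ]
}}

```text
time: 16.25
tool_pos: [0.5624, -0.0792, 0.1175]
tcp_rot: [-3.138, -0.152, 0.002]
wrist_force: [-1.4, -1.0, -1.4]
width: 0.392
grip_force: 80.5
```

```bash
python3 st.py
```

```text
16.25 [ 0.5624 -0.0792  0.1175] head -1.474 turned 3.038 F [-1.4 -1.  -1.4] T [-0.324  0.457  0.319] q6 1.29 tq6 0.007
```

{"op": "drive_tool", "data": {
  "rows": [
    [0,0,1.5,0,0,0,0.3],
    [0,0,1.5,0,0,0,0.3]
  ]
}}

```text
time: 16.42
tool_pos: [0.5623, -0.0792, 0.1175]
tcp_rot: [-3.141, -0.07, 0.002]
wrist_force: [-2.5, -1.3, -0.2]
width: 0.39
grip_force: 80.5
```

```bash
python3 st.py
```

```text
16.42 [ 0.5623 -0.0792  0.1175] head -1.526 turned 3.09 F [-2.5 -1.3 -0.2] T [-0.357  0.504  0.342] q6 1.343 tq6 0.001
```

{"op": "drive_tool", "data": {
  "rows": [
    [0,0,1.5,-0.0006,0.0003,-0.0003,0.3],
    [0,0,1.5,0,0,0,0.3]
  ]
}}

```text
time: 16.58
tool_pos: [0.5618, -0.0792, 0.1175]
tcp_rot: [-3.141, 0.013, 0.002]
wrist_force: [-0.7, -0.7, -3.0]
width: 0.389
grip_force: 80.4
```

```bash
python3 st.py
```

```text
16.58 [ 0.5618 -0.0792  0.1175] head -1.579 turned 3.143 F [-0.7 -0.7 -3. ] T [-0.159  0.305  0.282] q6 1.394 tq6 -0.005
```

{"op": "drive_tool", "data": {
  "rows": [
    [0,0,1.5,0,0,0,0.3],
    [0,0,2,0,0,0,0.3]
  ]
}}

```text
time: 16.75
tool_pos: [0.5618, -0.0792, 0.1176]
tcp_rot: [-3.139, 0.109, 0.002]
wrist_force: [-1.2, -0.8, -2.0]
width: 0.392
grip_force: 80.5
```

```bash
python3 st.py
```

```text
16.75 [ 0.5618 -0.0792  0.1176] head -1.64 turned 3.204 F [-1.2 -0.8 -2. ] T [-0.087  0.365  0.357] q6 1.455 tq6 -0.177
```

{"op": "drive_tool", "data": {
  "rows": [
    [0,0,1.5,0,0,0,0.3],
    [0,0,1.5,0,0,0,0.3]
  ]
}}

```text
time: 16.92
tool_pos: [0.5617, -0.0791, 0.1175]
tcp_rot: [-3.135, 0.19, 0.003]
wrist_force: [-1.5, 0.2, -1.9]
width: 0.391
grip_force: 80.6
```

```bash
python3 st.py
```

```text
16.92 [ 0.5617 -0.0791  0.1175] head -1.692 turned 3.256 F [-1.5  0.2 -1.9] T [0.    0.365 0.336] q6 1.508 tq6 0.033
```

{"op": "drive_tool", "data": {
  "rows": [
    [0,0,1.5,0,0,0,0.3],
    [0,0,1.5,0,0,0,0.3]
  ]
}}

```text
time: 17.08
tool_pos: [0.5617, -0.079, 0.1175]
tcp_rot: [-3.129, 0.272, 0.003]
wrist_force: [-1.4, -0.7, -2.8]
width: 0.389
grip_force: 80.8
```

```bash
python3 st.py
```

```text
17.08 [ 0.5617 -0.079   0.1175] head -1.744 turned 3.308 F [-1.4 -0.7 -2.8] T [-0.009  0.358  0.361] q6 1.56 tq6 0.042
```

{"op": "drive_tool", "data": {
  "rows": [
    [0,0,1.5,0,0,0,0.3],
    [0,0,1.5,0,0,0,0.3]
  ]
}}

```text
time: 17.25
tool_pos: [0.5617, -0.079, 0.1176]
tcp_rot: [-3.121, 0.353, 0.003]
wrist_force: [-1.4, 0.5, -1.6]
width: 0.393
grip_force: 83.9
```

```bash
python3 st.py
```

```text
17.25 [ 0.5617 -0.079   0.1176] head -1.796 turned 3.36 F [-1.4  0.5 -1.6] T [-0.026  0.398  0.724] q6 1.612 tq6 0.381
```

Firm: the torque jumped on that step and is below 0.8, so I'm relieving it at once.

{"op": "drive_tool", "data": {
  "rows": [
    [0,0,-2.5,0,0,0,0.3]
  ]
}}

```text
time: 17.33
tool_pos: [0.5617, -0.079, 0.1176]
tcp_rot: [-3.128, 0.286, 0.003]
wrist_force: [-1.7, 0.0, -1.6]
width: 0.392
grip_force: 76.5
```

```bash
python3 st.py
```

```text
17.33 [ 0.5617 -0.079   0.1176] head -1.753 turned 3.317 F [-1.7  0.  -1.6] T [-0.12   0.398 -0.166] q6 1.569 tq6 0.977
```

{"op": "drive_tool", "data": {
  "rows": [
    [0,0,0.7,0,0,0,0.3],
    [0,0,0,0,0,0,0.3]
  ]
}}

```text
time: 17.5
tool_pos: [0.5618, -0.0791, 0.1176]
tcp_rot: [-3.126, 0.306, 0.002]
wrist_force: [-1.6, 0.9, -1.4]
width: 0.393
grip_force: 80.8
```

```bash
python3 st.py
```

```text
17.5 [ 0.5618 -0.0791  0.1176] head -1.766 turned 3.33 F [-1.6  0.9 -1.4] T [0.121 0.431 0.343] q6 1.582 tq6 0.394
```

{"op": "drive_tool", "data": {
  "rows": [
    [0,0,0.5,0,0,0,0.3],
    [0,0,0,0,0,0,0.3]
  ]
}}

```text
time: 17.67
tool_pos: [0.562, -0.0793, 0.1176]
tcp_rot: [-3.125, 0.319, 0.001]
wrist_force: [-1.2, 1.6, -2.5]
width: 0.393
grip_force: 82.0
```

```bash
python3 st.py
```

```text
17.67 [ 0.562  -0.0793  0.1176] head -1.774 turned 3.338 F [-1.2  1.6 -2.5] T [0.179 0.532 0.511] q6 1.59 tq6 0.568
```

The torque holds at 0.51 N·m while stationary, so the strap is tight. I'll unload the key and draw it out.

{"op": "drive_tool", "data": {
  "rows": [
    [0,0,-1.3,0,0,0,0.3],
    [0,0,0,0,0,0,0.3]
  ]
}}

```text
time: 17.83
tool_pos: [0.5621, -0.0794, 0.1176]
tcp_rot: [-3.128, 0.282, 0.001]
wrist_force: [-2.1, 1.6, -1.7]
width: 0.391
grip_force: 77.9
```

```bash
python3 st.py
```

```text
17.83 [ 0.5621 -0.0794  0.1176] head -1.751 turned 3.315 F [-2.1  1.6 -1.7] T [0.229 0.503 0.026] q6 1.566 tq6 -0.142
```

{"op": "drive_tool", "data": {
  "rows": [
    [0,0,0,0,0,-0.002,0.3],
    [0,0,0,0,0,-0.003,0.3],
    [0,0,0,0,0,-0.004,0.3],
    [0,0,0,0,0,0,0.3]
  ]
}}

```text
time: 18.17
tool_pos: [0.5595, -0.0784, 0.1211]
tcp_rot: [-3.127, 0.284, 0.01]
wrist_force: [3.3, 2.2, -27.7]
width: 0.394
grip_force: 80.0
```

```bash
python3 st.py
```

```text
18.17 [ 0.5595 -0.0784  0.1211] head -1.752 turned 3.316 F [  3.3   2.2 -27.7] T [ 0.489 -0.923  0.101] q6 1.567 tq6 0.117
```

{"op": "drive_tool", "data": {
  "rows": [
    [0,0,-1.5,0.002,0,0,0.3],
    [0,0,-1,0,0,0,0.3],
    [0,0,0,0,0,0,0.3]
  ]
}}

```text
time: 18.42
tool_pos: [0.5628, -0.0797, 0.125]
tcp_rot: [-3.134, 0.214, 0.006]
wrist_force: [-1.0, 1.0, -10.7]
width: 0.388
grip_force: 80.8
```

```bash
python3 st.py
```

```text
18.42 [ 0.5628 -0.0797  0.125 ] head -1.707 turned 3.271 F [ -1.    1.  -10.7] T [0.236 0.445 0.066] q6 1.523 tq6 -0.141
```

{"op": "drive_tool", "data": {
  "rows": [
    [0,0,-1,0,0,-0.002,0.3],
    [0,0,0,0,0,-0.002,0.3],
    [0,0,0,0,0,0,0.3]
  ]
}}

```text
time: 18.67
tool_pos: [0.5661, -0.0805, 0.1336]
tcp_rot: [3.135, -0.188, 0.007]
wrist_force: [-1.6, 0.4, -2.8]
width: 0.391
grip_force: 81.1
```

```bash
python3 st.py
```

```text
18.67 [ 0.5661 -0.0805  0.1336] head -1.691 turned 3.255 F [-1.6  0.4 -2.8] T [ 0.154  0.592 -0.045] q6 1.506 tq6 -0.024
```

{"op": "drive_tool", "data": {
  "rows": [
    [0,0,0,0,0,-0.003,0.3],
    [0,0,0,0,0,-0.005,0.3],
    [0,0,0,0,0,-0.008,0.3],
    [0,0,0,0,0,0,0.3],
    [0,0,0,0,0,0,0.3]
  ]
}}

```text
time: 19.08
tool_pos: [0.5658, -0.0803, 0.1486]
tcp_rot: [3.135, -0.188, 0.006]
wrist_force: [0.9, 0.9, -4.9]
width: 0.39
grip_force: 81.2
```

```bash
python3 st.py
```

```text
19.08 [ 0.5658 -0.0803  0.1486] head -1.69 turned 3.254 F [ 0.9  0.9 -4.9] T [ 0.017  0.007 -0.032] q6 1.506 tq6 0.001
```

{"op": "drive_tool", "data": {
  "rows": [
    [0,0,0,0,0,-0.01,0.3],
    [0,0,0,0,0,-0.02,0.3],
    [0,0,0,0,0,-0.02,0.3],
    [0,0,0,0,0,-0.015,0.3],
    [0,0,0,0,0,0,0.3],
    [0,0,0,0,0,0,0.3],
    [0,0,0,0,0,0,0.3]
  ]
}}

```text
time: 19.67
tool_pos: [0.5636, -0.0799, 0.2108]
tcp_rot: [-3.136, 0.188, 0.002]
wrist_force: [-1.2, 0.2, -5.3]
width: 0.39
grip_force: 81.2
```

```bash
cat > tip.py <<'E'
from h import *
from workcell import read_camera,status,masks_of
s=read_camera("side")
p=np.array(status.read_state()["tool_pos"]);pr=proj(s,np.array([p-[0,0,.078],p-[0,0,.06],p-[0,0,.04],p-[0,0,.02],p+[0,0,.03]]))
print("pred",pr.round(1).tolist())
g=s["color"].astype(int)
for m in masks_of(s,"hex_key"):
    b=m["bbox"]
    if abs((b[0]+b[2])/2-pr[2,0])>25 or abs((b[1]+b[3])/2-pr[3,1])>30: continue
    print(m["score"],b); M=m["mask"];v=np.arange(int(b[3])-26,int(b[3])-3)
    c=np.array([np.where(M[k])[0].mean() for k in v]);f=np.polyfit(v,c,1)
    print("axis u at tip-row pred",np.polyval(f,pr[0,1]).round(2),"at -.04",np.polyval(f,pr[2,1]).round(2),"rms",np.std(c-np.polyval(f,v)).round(2))
E
python3 st.py; python3 tip.py; python3 -c "
from h import *
plan((.5113,-.3008,.215),-1.753,8)"
```

```text
19.67 [ 0.5636 -0.0799  0.2108] head -1.69 turned 3.254 F [-1.2  0.2 -5.3] T [-0.015  0.089  0.023] q6 1.506 tq6 0.0
pred [[332.0, 215.4], [333.0, 208.8], [334.1, 201.2], [335.3, 193.3], [338.5, 172.2]]
0.81 [323.8, 160.9, 350.6, 217.7]
axis u at tip-row pred 332.64 at -.04 334.47 rms 0.17
0.76 [303.0, 148.4, 323.6, 187.8]
axis u at tip-row pred 307.39 at -.04 308.79 rms 0.29
t 19.77 pos [ 0.5631 -0.0798  0.2099] head -1.69 zaxis [-0.003  0.001 -1.   ] q [-0.18  0.07  1.83 -0.    1.25  1.51] F [ 0.   0.4 -5.1] T [ 0.02 -0.01 -0.01] w 0.387 81.2
[np.float64(0.45), -0.0031, 0.0282, -0.0006]
[np.float64(0.45), -0.0029, 0.0282, -0.0006]
[np.float64(0.45), -0.0027, 0.0282, -0.0006]
[np.float64(0.45), -0.0025, 0.0283, -0.0006]
[np.float64(0.45), -0.0022, 0.0283, -0.0006]
[np.float64(0.45), -0.002, 0.0283, -0.0006]
[np.float64(0.45), -0.0018, 0.0283, -0.0006]
[np.float64(0.45), -0.0016, 0.0283, -0.0006]
```

```bash
python3 - <<'E'
from h import *
from workcell import read_camera
t=read_camera("top");s=read_camera("side")
for n,p in(("top",t),("side",s)):
    c=proj(p,np.array([[.511,-.302,.055]]))[0];u,v=c.round().astype(int);print(n,c.round(1))
    w=p["color"][v-9:v+10,u-11:u+12].astype(int)
    print(w[:,:,0][::1])
E
python3 - <<'E'
E
```

```text
top [326.7 213.2]
[[176 178 175 181 175 178 180 175 177 180 180 178 178 176 179 177 179 172
  175 174 177 172 162]
 [180 178 182 180 179 184 178 177 182 184 180 182 177 182 177 179 178 176
  180 177 178 177 169]
 [181 187 183 179 183 183 185 182 180 183 178 184 183 177 179 180 181 177
  181 181 179 180 176]
 [181 182 181 179 185 182 181 175 173 169 170 173 175 176 179 184 185 183
  183 184 185 185 183]
 [177 175 175 178 175 180 169 160 148 133 137 136 155 167 184 187 184 191
  185 182 185 186 182]
 [173 170 173 175 172 166 146 126 104  96  96  99 114 135 157 172 179 181
  186 183 187 181 181]
 [176 171 175 175 170 143 117  92  77  75  84  74  84 101 126 151 170 175
  180 178 179 181 182]
 [178 175 177 172 159 133 100  85  88  84  83  77  68  78  98 127 160 172
  175 172 176 178 176]
 [176 178 178 176 156 123 103  96 101  96  93  84  85  72  87 112 148 167
  170 169 172 169 170]
 [181 177 181 174 160 128 114 109 114 110 107 100  89  71  80 107 147 164
  166 167 169 166 164]
 [180 181 179 178 164 137 115 119 123 122 122 116  94  81  84 108 148 165
  173 168 174 170 164]
 [180 188 182 1
[... 1924 characters left out ...]
193 193 195 196 199]
 [192 192 197 196 199 203 195 173 138 122 139 149 165 194 196 186 191 194
  194 194 196 194 196]
 [192 193 193 192 194 197 200 197 189 186 184 179 183 192 195 188 185 184
  185 187 191 190 190]
 [189 190 191 194 195 194 196 196 199 197 200 201 200 198 195 195 193 192
  188 189 187 187 186]
 [183 184 186 188 190 191 193 191 193 191 194 194 195 197 198 199 199 197
  198 198 196 192 192]
 [197 192 189 187 189 185 186 186 187 190 189 190 193 195 195 197 198 199
  197 197 200 197 199]
 [199 198 196 191 192 193 191 191 192 191 189 190 191 189 190 189 191 193
  193 191 194 195 196]
 [194 193 192 196 196 195 198 197 197 199 198 197 200 199 199 200 198 201
  200 201 200 200 200]]
```

{"op": "drive_tool", "data": {
  "rows": [
    [0,0,0,-0.0032,0.0287,-0.003,0.3],
    [0,0,0,-0.0032,0.0287,-0.003,0.3],
    [0,0,0,-0.0032,0.0287,0,0.3],
    [0,0,0,-0.0032,0.0287,0,0.3],
    [0,0,0,-0.0032,0.0287,0,0.3],
    [0,0,0,-0.0032,0.0287,0,0.3],
    [0,0,0,-0.0032,0.0287,0,0.3],
    [0,0,0,-0.0032,0.0287,0,0.3]
  ]
}}

```text
time: 20.53
tool_pos: [0.5106, -0.306, 0.2167]
tcp_rot: [-3.135, 0.188, 0.002]
wrist_force: [-0.0, 0.1, -5.1]
width: 0.387
grip_force: 81.2
```

{"op": "drive_tool", "data": {
  "rows": [
    [0,0,0,0,0,0,0.3],
    [0,0,0,0,0,0.015,0.3],
    [0,0,0,0,0,0.02,0.3],
    [0,0,0,0,0,0.02,0.3],
    [0,0,0,0,0,0.01,0.3],
    [0,0,0,0,0,0,0.3],
    [0,0,0,0,0,0,0.3],
    [0,0,0,0,0,0,0.3]
  ]
}}

```text
time: 21.2
tool_pos: [0.5124, -0.3052, 0.1539]
tcp_rot: [3.135, -0.187, 0.002]
wrist_force: [0.4, -0.2, -4.1]
width: 0.387
grip_force: 81.1
```

```bash
python3 tip.py; python3 -c "
from h import *
plan((.5101,-.3049,.14),None,1)"
```

```text
pred [[236.1, 198.0], [235.5, 192.1], [234.9, 185.3], [234.3, 178.2], [232.6, 159.6]]
0.95 [220.5, 150.1, 245.3, 202.4]
axis u at tip-row pred 236.06 at -.04 234.73 rms 0.2
t 21.3 pos [ 0.5127 -0.3055  0.1546] head -1.69 zaxis [ 0.003 -0.002 -1.   ] q [-0.58  0.16  1.84  0.    1.14  1.11] F [-0.2 -0.7 -5.3] T [0.02 0.01 0.03] w 0.388 81.2
[np.float64(-0.0), -0.0027, -0.0003, 0.0146]
```

{"op": "drive_tool", "data": {
  "rows": [
    [0,0,0,-0.002,-0.001,0,0.3],
    [0,0,0,0,0,0.008,0.3],
    [0,0,0,0,0,0.005,0.3],
    [0,0,0,0,0,0.003,0.3],
    [0,0,0,0,0,0,0.3],
    [0,0,0,0,0,0,0.3]
  ]
}}

```text
time: 21.8
tool_pos: [0.5092, -0.3034, 0.136]
tcp_rot: [-3.135, 0.188, 0.002]
wrist_force: [0.9, -1.0, -4.8]
width: 0.389
grip_force: 81.1
```

```bash
python3 tip.py; python3 st.py
```

```text
pred [[237.8, 203.1], [237.3, 197.3], [236.7, 190.7], [236.2, 183.8], [234.6, 165.7]]
0.62 [220.9, 155.4, 245.7, 205.6]
axis u at tip-row pred 237.81 at -.04 236.65 rms 0.3
21.9 [ 0.5098 -0.3037  0.1368] head -1.69 turned 3.254 F [-0.6  0.4 -5.2] T [-0.079  0.026 -0.014] q6 1.111 tq6 -0.0
```

{"op": "drive_tool", "data": {
  "rows": [
    [0,0,0,0,0,0.002,0.3],
    [0,0,0,0,0,0.003,0.3],
    [0,0,0,0,0,0.003,0.3],
    [0,0,0,0,0,0,0.3]
  ]
}}

```text
time: 22.23
tool_pos: [0.5091, -0.3033, 0.1278]
tcp_rot: [-3.135, 0.187, 0.002]
wrist_force: [-0.2, 0.3, -4.8]
width: 0.393
grip_force: 81.1
```

{"op": "drive_tool", "data": {
  "rows": [
    [0,0,0,0,0,0.002,0.3],
    [0,0,0,0,0,0.002,0.3],
    [0,0,0,0,0,0,0.3]
  ]
}}

```text
time: 22.48
tool_pos: [0.5094, -0.3035, 0.1242]
tcp_rot: [-3.136, 0.188, 0.001]
wrist_force: [0.4, 0.5, -4.5]
width: 0.388
grip_force: 81.1
```

```bash
python3 st.py
```

```text
22.48 [ 0.5094 -0.3035  0.1242] head -1.69 turned 3.254 F [ 0.4  0.5 -4.5] T [ 0.013  0.024 -0.005] q6 1.111 tq6 0.0
```

{"op": "drive_tool", "data": {
  "rows": [
    [0,0,0,0,0,0.004,0.3],
    [0,0,0,0,0,0.004,0.3],
    [0,0,0,0,0,0.004,0.3],
    [0,0,0,0,0,0,0.3]
  ]
}}

```text
time: 22.82
tool_pos: [0.5089, -0.3032, 0.1114]
tcp_rot: [-3.135, 0.187, 0.003]
wrist_force: [0.1, -0.3, -4.4]
width: 0.389
grip_force: 81.2
```

{"op": "drive_tool", "data": {
  "rows": [
    [0,0,0,0,0,0.004,0.3],
    [0,0,0,0,0,0.004,0.3],
    [0,0,0,0,0,0.003,0.3],
    [0,0,0,0,0,0,0.3]
  ]
}}

```text
time: 23.15
tool_pos: [0.5091, -0.3033, 0.1007]
tcp_rot: [-3.135, 0.187, 0.002]
wrist_force: [-0.3, 0.6, -5.3]
width: 0.39
grip_force: 81.1
```

```bash
python3 st.py
```

```text
23.15 [ 0.5091 -0.3033  0.1007] head -1.69 turned 3.254 F [-0.3  0.6 -5.3] T [-0.002  0.047 -0.015] q6 1.111 tq6 -0.001
```

{"op": "drive_tool", "data": {
  "rows": [
    [0,0,0,0,0,0.003,0.3],
    [0,0,0,0,0,0.003,0.3],
    [0,0,0,0,0,0.002,0.3],
    [0,0,0,0,0,0,0.3]
  ]
}}

```text
time: 23.48
tool_pos: [0.5093, -0.3034, 0.0931]
tcp_rot: [-3.135, 0.187, 0.002]
wrist_force: [0.2, -0.1, -5.1]
width: 0.389
grip_force: 81.2
```

{"op": "drive_tool", "data": {
  "rows": [
    [0,0,0,0,0,0.001,0.3],
    [0,0,0,0,0,0.001,0.3],
    [0,0,0,0,0,0,0.3]
  ]
}}

```text
time: 23.73
tool_pos: [0.5096, -0.3036, 0.0917]
tcp_rot: [-3.136, 0.188, 0.0]
wrist_force: [0.3, -0.2, -4.6]
width: 0.393
grip_force: 81.2
```

{"op": "drive_tool", "data": {
  "rows": [
    [0,0,0,0,0,0.001,0.3],
    [0,0,0,0,0,0.0005,0.3],
    [0,0,0,0,0,0,0.3]
  ]
}}

```text
time: 23.98
tool_pos: [0.5096, -0.3036, 0.0902]
tcp_rot: [-3.136, 0.187, 0.0]
wrist_force: [0.4, -0.2, -5.2]
width: 0.395
grip_force: 81.2
```

{"op": "drive_tool", "data": {
  "rows": [
    [0,0,0,0,0,0.001,0.3],
    [0,0,0,0,0,0.0005,0.3],
    [0,0,0,0,0,0,0.3]
  ]
}}

```text
time: 24.23
tool_pos: [0.5096, -0.3036, 0.0886]
tcp_rot: [-3.136, 0.188, 0.0]
wrist_force: [0.3, 1.2, -4.9]
width: 0.392
grip_force: 81.2
```

{"op": "drive_tool", "data": {
  "rows": [
    [0,0,0,0,0,0.001,0.3],
    [0,0,0,0,0,0.0005,0.3],
    [0,0,0,0,0,0,0.3]
  ]
}}

```text
time: 24.48
tool_pos: [0.51, -0.3038, 0.0877]
tcp_rot: [3.136, -0.188, 0.001]
wrist_force: [-0.1, -0.6, -2.7]
width: 0.391
grip_force: 81.4
```

{"op": "drive_tool", "data": {
  "rows": [
    [0,0,0,0,0,0.0005,0.3],
    [0,0,0,0,0,0,0.3]
  ]
}}

```text
time: 24.65
tool_pos: [0.5102, -0.304, 0.0877]
tcp_rot: [3.135, -0.188, 0.002]
wrist_force: [-0.0, -0.3, 1.0]
width: 0.385
grip_force: 81.6
```

The key is resting on the bottom of its hole. I'll release it and retreat straight up.

{"op": "drive_tool", "data": {
  "rows": [
    [0,0,0,0,0,0,0.45],
    [0,0,0,0,0,0,0.55],
    [0,0,0,0,0,0,0.65],
    [0,0,0,0,0,0,0.65],
    [0,0,0,0,0,0,0.65]
  ]
}}

```text
time: 25.07
tool_pos: [0.5098, -0.3038, 0.0869]
tcp_rot: [3.136, -0.188, 0.001]
wrist_force: [-0.2, 0.3, 0.2]
width: 0.654
grip_force: 0.0
```

{"op": "drive_tool", "data": {
  "rows": [
    [0,0,0,0,0,-0.01,0.65],
    [0,0,0,0,0,-0.015,0.65],
    [0,0,0,0,0,-0.02,0.65],
    [0,0,0,0,0,-0.02,0.65],
    [0,0,0,0,0,-0.03,0.65],
    [0,0,0,0,0,-0.03,0.65],
    [0,0,0,0,0,0,0.65],
    [0,0,0,0,0,0,0.65]
  ]
}}

```text
time: 25.73
tool_pos: [0.5115, -0.3049, 0.2158]
tcp_rot: [3.133, -0.187, 0.009]
wrist_force: [0.6, 0.5, -0.1]
width: 0.645
grip_force: 0.0
```

```bash
python3 - <<'E'
from h import *
from workcell import read_camera,masks_of,status
s=read_camera("side")
for o in("hex_key","small_key","key_stand"):
    print(o,[(round(float(m["score"]),2),np.round(m["bbox"],1).tolist()) for m in masks_of(s,o)])
g0=np.load("pics/side0.npy",allow_pickle=True).item()["color"].astype(int);d=np.abs(s["color"].astype(int)-g0).max(2)
print("key region diff",d[172:215,222:285].mean(),(d[172:215,222:285]>60).sum(),"fixture diff",(d[204:288,287:380]>60).sum())
print(status.read_state()["tool_pos"],status.read_state()["time"],status.read_state()["wrist_force"])
E
```

```text
hex_key [(0.9, [223.0, 177.2, 252.2, 206.8]), (0.76, [112.8, 235.3, 145.6, 278.0]), (0.75, [300.8, 144.4, 321.7, 189.4])]
small_key [(0.71, [263.4, 182.0, 275.2, 206.3])]
key_stand [(0.65, [221.9, 199.5, 286.0, 233.1])]
key region diff 7.011074197120709 53 fixture diff 57
[ 0.50875734 -0.30304798  0.21026996] 25.9333 [-0.44373582  0.53368401  0.09118445]
```

```bash
python3 -c "
from workcell import workorder
print(workorder.finish_job())"
```

```text
the job is handed in; nothing more can be done
None
```

I turned the screw clockwise until the strap was firm, holding about 0.5 N·m (brief peak 0.72, under the 0.8 limit), put the thicker key back upright in its own hole, and handed the job in at about 26 s; the key jammed on the way out and needed about a 22 N pull and a slight back-turn to free, and the strap was not re-checked afterwards.

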